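# Fit the rover's computer and find the loose mount bolt

## Robot

A 6-joint arm with a two-finger parallel gripper is mounted at the origin on the work surface. World frame = base frame: x ahead of the robot, y to its left, z up, the work surface at z = 0. Lengths are in m, angles in rad, forces in N, time in s.
With the tool pointing down it reaches from about 0.275 to 0.875 m from the base axis. Payload 12.5 kg.
Tool frame: the origin (TCP) lies on the mounting face of the last link; the fingertips stand 173 mm ahead of it and the grasp point (between the pads) lies 155 mm ahead of it; x points along the fingers, y is the direction in which the jaws open and shut, and the axes are right-handed (so a half turn about x gives the same grasp; the last joint's range is limited). The gripper opens to 85 mm and grips with 20 to 120 N. Pads are 22 mm wide; open, the fingers measure 114 mm over their backs; the gripper's body (76 mm by 85 mm) begins 54 mm behind the grasp point. The pads swing forward as they close: fully open they stand 13 mm farther back than shut.
Start: joints at [-1.217, 0.351, 1.652, -0, 1.139, -0.085], TCP at [0.234, -0.498, 0.405] pointing down, gripper open.
Joint ranges: [-2.75, 2.75], [-0.79, 2.1], [0.01, 2.65], [-1.57, 4.71], [0.07, 3.14], [-2.87, 2.87]. Speed limits (rad/s): [2.22, 2.22, 2.79, 3.14, 3.14, 3.14].

## Interface

Orientations are given as a unit quaternion [w, x, y, z].
In Python, from bench import env gives the robot as it stands. The module is installed in compiled form; this text tells all that it offers.
- The arm moves only by the tool arm_command, never from a script. Its arguments are lists of equal length, an entry for each row: "translation": the shift along the tool's x, y, z in cm, a list of three; "yaw": the turn about the tool's x in rad; "hand": the opening, from -1 (shut) to 1 (fully open). A call has 1 to 8 rows; each row is the pose to reach, as a shift and turn from the pose commanded when the call began, along the tool's axes at that moment; what a row does not reach only later rows make up. A row lasts 1/10 s, in which the tool goes at most 50 mm and 8.59 degrees, less where a joint would pass 70% of its speed; a pose out of reach is approached as far as the arm can. A call with a gripper value outside its range is refused whole. The fingers move at their own pace and stop on an object; "squeeze" is the grip in N (left out, the last holds). Time passes only in rows, so rows that repeat a pose let the fingers close. It gives the time, the measured TCP pose, the force and the opening at its end, in the units of the state.
- env.read_state(): the state, without advancing time (a new reading comes with each control period).
- env.camera(name): name is "side" or "top" or "wrist"; returns the picture (480x640x3 uint8, red, green, blue); there is no depth.
- env.camera_model(name): a dict with "vfov" (degrees; the focal length in pixels is half the picture's height over the tangent of half this angle, whatever the lens; pixels are square), "cx", "cy" (the principal point, pixels), "R" (3x3) and "t" (3): a world point X has camera coordinates R X + t. Camera axes: x right, y down, z forward; pixel columns grow to the right and rows downward; lengths in m; the calibration is good to about 2 mm. The wrist camera is an equidistant fisheye: a pixel r from the principal point sees the ray r / f radians off the axis. A picture is of the moment at which its call begins: read the wrist's pose just before it. camera_model takes no time and is no camera call; for the wrist camera it gives the pose at the moment of the call.
- env.finish_job(): hands the job in, once; it reports no verdict.
The state is a dict: "t": time; "joint_positions": joint angles; "qd": joint speeds; "joint_torque": joint torques, N m; "position": TCP position; "tool_rot": TCP orientation; "force": force on the tool from outside, world axes, zero at the start; "torque": the same for the moment, N m; "width": opening from 0.0 (shut) to 1.0 (fully open).
Only numpy, scipy, OpenCV 4.12 (cv2) and the standard library are available. Lean on these libraries where they do the work, as an engineer would, in place of code of your own. Each camera call takes 0.05 s, during which the arm holds its last target.

## Task

Finish fitting the computer to the rover: lower the finned computer module into the pocket of the white frame on the rover's deck, connector block into the gap in the pocket wall, flat and fully home, and let go of it. Then firmly tap down on each of the frame's three capped bolts in turn, from the robot's left to its right (left, front, right): one of them is loose and gives under the tap. Lift the thumb lever of the loose bolt's cap and finish while holding that cap more than half way up to upright, ready for a colleague's driver, leaving the other two caps shut and everything else where it is.

Things in the scene. Friction and masses are not known exactly. Their poses are not given: they have to be found in the camera images.
- module_center (a point): Computer module, loose, about 350 g, standing on the table: dark flat case 60 mm (x) by 96 mm (y) by 20 mm high; on its top, centred, a bare metal finned cooler 42 mm (x) by 70 mm (y) by 26 mm high (total height 46 mm) by which it is picked. A metal connector block, 30 mm wide, sticks out 8 mm from the middle of its +x long side. This point is at the centre, 23 mm above its underside.
- pocket (a point): Centre of the pocket floor in the white frame on the rover, 94 mm above the table. Pocket 64 (x) by 100 (y) mm, 2 mm clear of the module all round; walls 12 mm high, 8 mm thick, upper 5 mm sloped as lead-in; a 36 mm gap in the +x wall takes the connectors, so the module's axes must lie as these. x points away from the robot (within 0.3 rad of world x). Seated, module_center is 23 mm above.
- deck (a point): Middle of the top of the rover's bare metal deck, 250 (x) by 300 (y) mm, 90 mm above the table; axes as pocket. The rover is fixed. Wheels at its sides reach 195 mm from the middle in y, up to 76 mm high; two thin antennas at its +x corners stand 170 mm above the table.
- bolt_left (a point): Capped bolt at the left end (+y) of the frame. Centre of the cap's top at rest, 119 mm above the table; axes as pocket. Black round cap 30 mm across with a thumb lever towards -x. Its hinge pin runs along y, 18 mm to the +x side of this point and 6 mm below it; cap and lever turn up about it. All three look alike.
- bolt_front (a point): Capped bolt at the front (-x) of the frame. Centre of the cap's top at rest, 119 mm above the table; axes as pocket. Black round cap 30 mm across with a thumb lever towards -x. Its hinge pin runs along y, 18 mm to the +x side of this point and 6 mm below it; cap and lever turn up about it. All three look alike.
- bolt_right (a point): Capped bolt at the right end (-y) of the frame. Centre of the cap's top at rest, 119 mm above the table; axes as pocket. Black round cap 30 mm across with a thumb lever towards -x. Its hinge pin runs along y, 18 mm to the +x side of this point and 6 mm below it; cap and lever turn up about it. All three look alike.
- lever_left (a point): Middle of the left bolt's cap lever when shut (fixed in the deck's frame, does not follow the lever): 34 mm to the -x side of the bolt, 113 mm above the table; axes as pocket. The lever is a bar 12 mm wide (y), 12 mm high about this point, from 17 to 45 mm to the -x side of the bolt; under it 13 mm of air to the white frame or deck.
- lever_front (a point): Middle of the front bolt's cap lever when shut (fixed in the deck's frame, does not follow the lever): 34 mm to the -x side of the bolt, 113 mm above the table; axes as pocket. The lever is a bar 12 mm wide (y), 12 mm high about this point, from 17 to 45 mm to the -x side of the bolt; under it 13 mm of air to the white frame or deck.
- lever_right (a point): Middle of the right bolt's cap lever when shut (fixed in the deck's frame, does not follow the lever): 34 mm to the -x side of the bolt, 113 mm above the table; axes as pocket. The lever is a bar 12 mm wide (y), 12 mm high about this point, from 17 to 45 mm to the -x side of the bolt; under it 13 mm of air to the white frame or deck.
- cap_a (a joint): Hinge angle of one bolt cap (rad): 0 shut, growing as it is lifted, 1.57 upright, stop at 1.6. A hinge spring shuts it (about 0.4 N at the lever near shut, 0.6 N wide open). The letters a, b, c say nothing of the place: which place this cap is at changes from start to start.
- cap_b (a joint): Hinge angle of one bolt cap (rad): 0 shut, growing as it is lifted, 1.57 upright, stop at 1.6. A hinge spring shuts it (about 0.4 N at the lever near shut, 0.6 N wide open). The letters a, b, c say nothing of the place: which place this cap is at changes from start to start.
- cap_c (a joint): Hinge angle of one bolt cap (rad): 0 shut, growing as it is lifted, 1.57 upright, stop at 1.6. A hinge spring shuts it (about 0.4 N at the lever near shut, 0.6 N wide open). The letters a, b, c say nothing of the place: which place this cap is at changes from start to start.
- frame (a point): Point on the white frame, under the front bolt, 94 mm above the table. The bolts stand on rubber mounts on it: a tight bolt does not give under a tap; the loose one sinks 5 mm with its cap, under about 1 N rising to 3.5 N, then stops, and springs back when let go.
- spare_wheel: Bystander: spare roller wheel lying flat on the table, 76 mm across, 38 mm high; origin at its underside's centre.
- driver: Bystander: black-handled screwdriver lying on the table, 170 mm long.
- mug: Bystander: white mug, 80 mm across, 95 mm high; origin at its underside's centre.
- lens: Bystander: dark camera lens standing on the table, 54 mm across, 48 mm high; origin at its underside's centre.
- battery: Bystander: grey battery pack 45 by 135 by 28 mm with a yellow plug, on the table; origin at its underside's centre.
- tape: Bystander: roll of black tape lying on the table, 72 mm across, 18 mm high; origin at its underside's centre.
- hexkey: Bystander: steel hex key 62 mm long, 5 mm thick, lying on the deck's +x strip behind the pocket; origin at its underside.
Mind the look-alikes: they are no part of the job. What is shaped like the part that bears module_center but turquoise is not meant.

How it is judged:
By the outcome, as a careful person would: the job done as asked, in the order asked, and still so for the second after the job is handed in, while the arm keeps its last pose, push and grip.
It also fails if it takes over 72 s, if anything falls off the work surface, if the arm or the gripper's body presses on something with over 40 N, if the wrist force passes 120 N, or if a joint passes its speed limit or range.

## Working session

There is one attempt and no reset: what is moved stays moved. The work goes in short steps, Python scripts to look and compute and a tool call to move; the robot and the scene stay as the last step left them, time stands still between calls to the robot, and variables do not carry over. Pictures are saved under pics/ and viewed, and the job is handed in when it is done.

Besides the shell and the picture viewer there is one more tool, called after "Request:" as a command line: name --pt "numbers of a row" for each row, then --argument value for the rest. arm_command: Moves the arm, as the interface text tells. Its arguments: {"type":"object","properties":{"translation":{"type":"array"},"yaw":{"type":"array"},"hand":{"type":"array"},"squeeze":{"type":"number"}},"required":["translation","yaw","hand"]}

```bash
mkdir -p pics; ls; python3 - <<'E'
from bench import env
import cv2,numpy as np
s=env.read_state();print(s)
for n in ["side","top","wrist"]:
    m=env.camera_model(n);print(n,m)
    cv2.imwrite(f"pics/{n}0.png",env.camera(n)[:,:,::-1])
E
```

```text
pics
{'t': 0.0, 'joint_positions': array([-1.21657923e+00,  3.51245534e-01,  1.65243633e+00, -6.29758196e-06,
        1.13911735e+00, -8.46113056e-02]), 'qd': array([-0.00036456, -0.00049793,  0.00078482,  0.00030581,  0.00060969,
       -0.00186338]), 'joint_torque': array([ 4.24850541e-04, -5.06100976e+01, -2.91402805e+01, -2.88892716e-05,
        4.66736019e-03, -8.42454938e-06]), 'position': array([ 0.23365428, -0.49775431,  0.40414856]), 'tool_rot': array([-0.15348582, -0.69009432, -0.1543307 ,  0.69021299]), 'force': array([-0.2152198 ,  0.01635949, -0.75515208]), 'torque': array([0.01256926, 0.03251918, 0.00574074]), 'width': 1.0014006134473374}
side {'vfov': 46.11395451324393, 'cx': 321.2461583693829, 'cy': 236.33276457481338, 'R': array([[ 0.78458592, -0.61995419, -0.00904061],
       [-0.39870466, -0.49330868, -0.7730984 ],
       [ 0.47482578,  0.61016666, -0.63422167]]), 't': array([-0.4021194 ,  0.25493908,  1.23997631])}
top {'vfov': 52.65872509415527, 'cx': 313.75684997488565, 'cy': 243.40853685204118, 'R': array([[-0.02746129, -0.9994781 ,  0.01701196],
       [-0.98237735,  0.02383607, -0.18538227],
       [ 0.18488002, -0.021803  , -0.98251921]]), 't': array([-0.01604629,  0.47977068,  1.15274148])}
wrist {'vfov': 65.70646984690485, 'cx': 317.39504512399077, 'cy': 239.34110901824184, 'R': array([[ 0.42512314, -0.90513266, -0.00227621],
       [-0.86780229, -0.408302  ,  0.28321133],
       [-0.2572732 , -0.11842439, -0.95905483]]), 't': array([-0.54877502, -0.03749893,  0.3791144 ])}
```

View pics/side0.png

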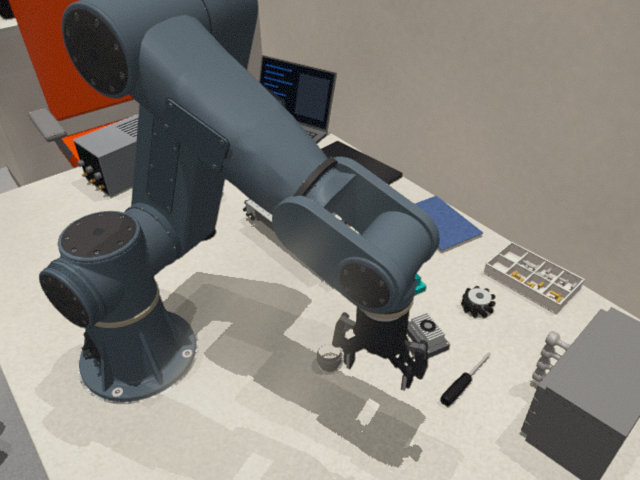

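View pics/top0.png

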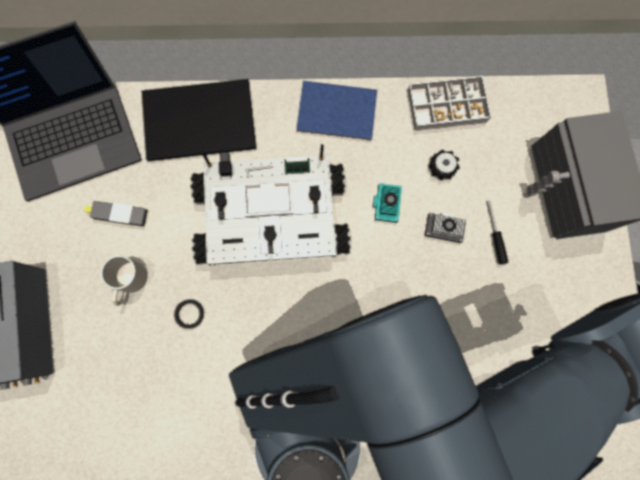

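View pics/wrist0.png

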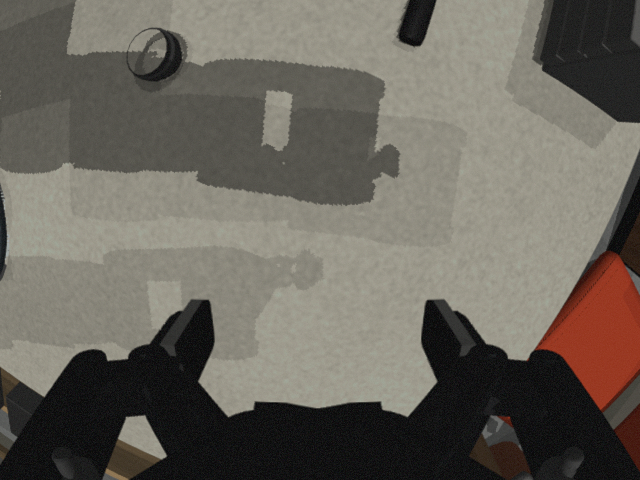

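The top view shows the rover at about (270,212), the grey module at (446,227), and the turquoise decoy at (388,202). I'll zoom in on these.

```bash
python3 - <<'E'
import cv2
a=cv2.imread("pics/top0.png")
cv2.imwrite("pics/topA.png",cv2.resize(a[145:275,185:360],None,fx=4.5,fy=4.5,interpolation=cv2.INTER_CUBIC))
cv2.imwrite("pics/topB.png",cv2.resize(a[170:260,360:480],None,fx=6.5,fy=6.5,interpolation=cv2.INTER_CUBIC))
E
```

```text
(no output)
```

View pics/topA.png

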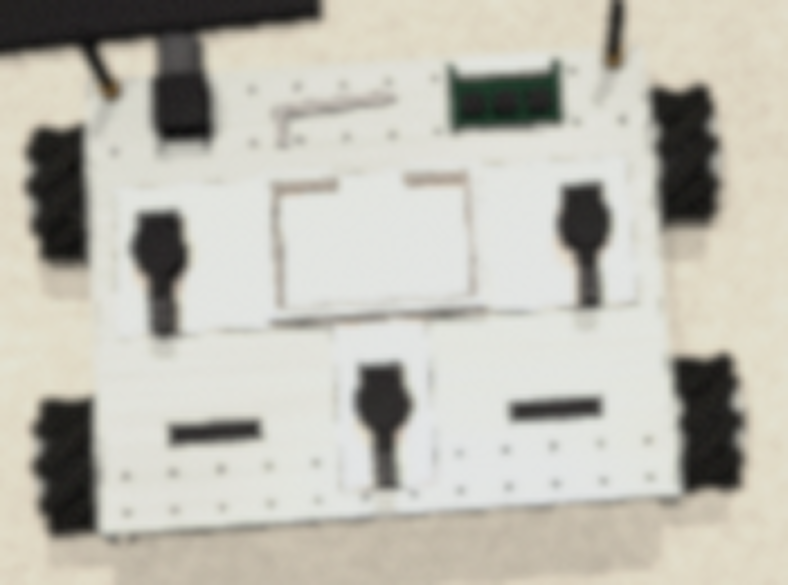

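View pics/topB.png

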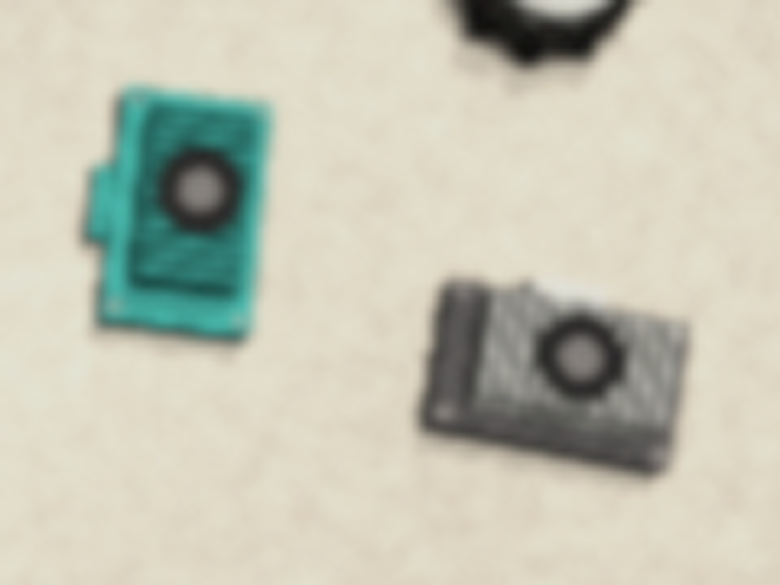

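```bash
cat > h.py <<'E'
import numpy as np,cv2
from bench import env
def unproj(m,uv,z,H=480):
    f=H/2/np.tan(np.radians(m['vfov']/2)); R=np.array(m['R']);t=np.array(m['t'])
    d=R.T@np.array([(uv[0]-m['cx'])/f,(uv[1]-m['cy'])/f,1.]); c=-R.T@t
    return c+d*(z-c[2])/d[2]
def fproj(m,X,H=480):
    f=H/2/np.tan(np.radians(m['vfov']/2)); p=np.array(m['R'])@np.asarray(X)+np.array(m['t'])
    r=np.hypot(p[0],p[1]);th=np.arctan2(r,p[2]); return np.array([m['cx']+f*th*p[0]/r,m['cy']+f*th*p[1]/r])
def funproj(m,uv,z,H=480):
    f=H/2/np.tan(np.radians(m['vfov']/2));R=np.array(m['R']);t=np.array(m['t'])
    a=np.array([uv[0]-m['cx'],uv[1]-m['cy']]);r=np.hypot(*a);th=r/f
    d=R.T@np.array([np.sin(th)*a[0]/max(r,1e-9),np.sin(th)*a[1]/max(r,1e-9),np.cos(th)]);c=-R.T@t
    return c+d*(z-c[2])/d[2]
E
python3 - <<'E'
from h import *
m=env.camera_model("top")
A=lambda x,y:(185+(x+.5)/4.5-.5,145+(y+.5)/4.5-.5)
B=lambda x,y:(360+(x+.5)/6.5-.5,170+(y+.5)/6.5-.5)
for n,p,z in [("boltL",A(160,247),.119),("boltF",A(383,403),.119),("boltR",A(584,222),.119),
 ("dk BL",A(100,535),.09),("dk BR",A(683,494),.09),("pk TL",A(275,185),.106),("pk TR",A(469,175),.106),("pk BL",A(279,315),.106),("pk BR",A(478,305),.106),
 ("mod fan",B(580,357),.046),("mod TL",B(447,283),.02),("BL",B(425,428),.02),("BR",B(660,468),.02),("TR",B(688,322),.02)]:
    print(n,np.round(unproj(m,p,z),4))
E
```

```text
boltL [0.5754 0.1899 0.119 ]
boltF [0.4896 0.0747 0.119 ]
boltR [ 0.584  -0.0316  0.119 ]
dk BL [0.4288 0.2249 0.09  ]
dk BR [ 0.443  -0.0803  0.09  ]
pk TL [0.6119 0.1316 0.106 ]
pk TR [0.6151 0.0286 0.106 ]
pk BL [0.5408 0.1296 0.106 ]
pk BR [0.5438 0.0251 0.106 ]
mod fan [ 0.5189 -0.3671  0.046 ]
mod TL [ 0.5558 -0.3248  0.02  ]
BL [ 0.4977 -0.312   0.02  ]
BR [ 0.4796 -0.403   0.02  ]
TR [ 0.5377 -0.419   0.02  ]
```

```bash
cat >> h.py <<'E'
from scipy.spatial.transform import Rotation as Ro
def tool():
    s=env.read_state(); q=s['tool_rot']; return s,np.array(s['position']),Ro.from_quat([q[1],q[2],q[3],q[0]]).as_matrix()
def go(P,jaw=None,off=.155):
    """P: desired position of point `off` ahead of TCP w/ tool vertical; jaw: desired heading (rad) of tool y (mod pi)"""
    s,p,R=tool()
    h=np.arctan2(R[1,1],R[0,1]); 
    d=R.T@(np.array(P)+[0,0,off]-p)*100
    dy=0
    if jaw is not None:
        dy=-((jaw-h+np.pi/2)%np.pi-np.pi/2)   # tool x down => positive turn lowers heading
    print("t",round(s['t'],2),"shift cm",np.round(d,2),"yaw",round(dy,3),"| heading",round(h,3),"q",np.round(s['joint_positions'],2),"F",np.round(s['force'],1),"w",round(s['width'],3),"tip",np.round(p+R[:,0]*off,4),"R x",np.round(R[:,0],3))
E
python3 - <<'E'
from h import *
s,p,R=tool();print(np.round(R,3))
m=env.camera_model("wrist");print("cam in tool",R.T@(-m['R'].T@m['t']-p), "cam z in tool",R.T@m['R'][2])
go([.518,-.366,.25],-.196)
E
```

```text
[[-0.     0.425 -0.905]
 [ 0.001 -0.905 -0.425]
 [-1.    -0.001 -0.   ]]
cam in tool [ 0.03126295 -0.0002523  -0.07153592] cam z in tool [ 0.95904166 -0.00113156  0.28326279]
t 0.15 shift cm [ -0.07   0.15 -31.34] yaw -0.936 | heading -1.132 q [-1.22  0.35  1.65 -0.    1.14 -0.08] F [ 0.4  0.3 -0.1] w 0.998 tip [ 0.2336 -0.4977  0.2493] R x [-0.     0.001 -1.   ]
```

Request:
arm_command --pt "0 0 -4" --pt "0 0 -8" --pt "0 0 -13" --pt "0 0 -18" --pt "0 0 -23" --pt "0 0 -28" --pt "0 0 -31.3" --pt "0 0 -31.3" --yaw '[-0.13,-0.26,-0.39,-0.52,-0.65,-0.78,-0.9,-0.936]' --hand '[1,1,1,1,1,1,1,1]'

```text
t: 0.95
position: [0.5201, -0.3626, 0.404]
tool_rot: [0.451, 0.545, 0.451, -0.544]
force: [-0.1, 0.1, -0.0]
width: 0.999
```

```bash
python3 - <<'E'
from h import *
go([.518,-.366,.16],-.196)
m=env.camera_model("wrist")
im=env.camera("wrist");cv2.imwrite("pics/w1.png",im[:,:,::-1])
c=np.array([.518,-.366]);a=-.196
ex=np.array([np.cos(a),np.sin(a)]);ey=np.array([-ex[1],ex[0]])
for sx,sy in [(1,1),(1,-1),(-1,-1),(-1,1)]:
    print(fproj(m,[*(c+sx*.03*ex+sy*.048*ey),.02]).round(1),fproj(m,[*(c+sx*.021*ex+sy*.035*ey),.046]).round(1))
E
```

```text
t 0.95 shift cm [ 8.9  -0.14  0.38] yaw 0.008 | heading -0.188 q [-0.68  0.5   1.42  0.    1.22 -0.49] F [-0.1  0.1 -0. ] w 0.999 tip [ 0.5201 -0.3625  0.249 ] R x [ 0.     0.001 -1.   ]
[348.8 162.8] [340.8 179.6]
[346.1 258.8] [339.  254.8]
[286.6 258.3] [293.8 254.4]
[285.5 162.3] [293.2 179.2]
```

View pics/w1.png

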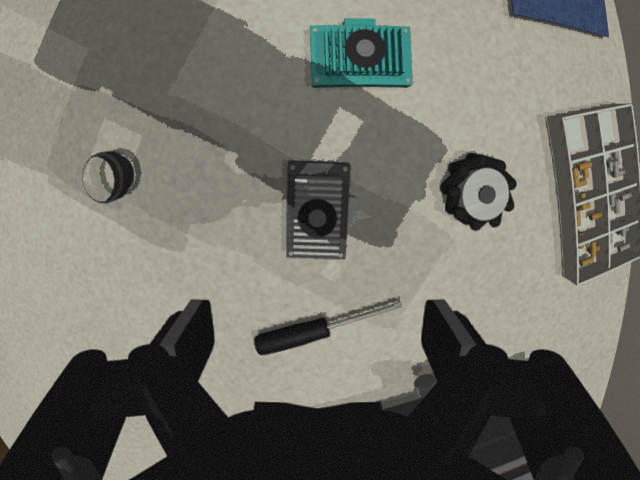

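```bash
python3 - <<'E'
import cv2
a=cv2.imread("pics/w1.png")
cv2.imwrite("pics/w1z.png",cv2.resize(a[145:275,260:390],None,fx=4.5,fy=4.5,interpolation=cv2.INTER_CUBIC))
E
```

```text
(no output)
```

View pics/w1z.png

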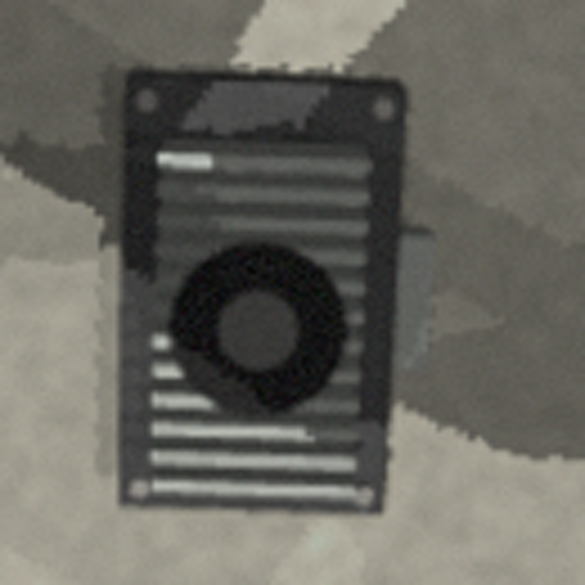

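```bash
python3 - <<'E'
from h import *
m=env.camera_model("wrist")
P=[funproj(m,(260+(x+.5)/4.5-.5,145+(y+.5)/4.5-.5),.02)[:2] for x,y in [(130,72),(404,80),(382,512),(122,505)]]
P=np.array(P);print(P.round(4),P.mean(0))
tl,tr,br,bl=P
ey=(tl-bl)+(tr-br);print("yaw from y",np.arctan2(-ey[0],ey[1]));ex=(tr-tl)+(br-bl);print("yaw x",np.arctan2(ex[1],ex[0]),np.linalg.norm(ex)/2,np.linalg.norm(ey)/2)
go([*P.mean(0),.13],-.19)
E
```

```text
[[ 0.4994 -0.3131]
 [ 0.5557 -0.3255]
 [ 0.5347 -0.4192]
 [ 0.4779 -0.4067]] [ 0.51694185 -0.36612365]
yaw from y -0.2226677049237343
yaw x -0.2170300907470622 0.05793785636178013 0.09606301800636814
t 1.0 shift cm [11.9  -0.11  0.29] yaw 0.001 | heading -0.189 q [-0.68  0.5   1.42  0.    1.22 -0.5 ] F [-0.2  0.  -0.9] w 1.0 tip [ 0.5186 -0.3634  0.249 ] R x [-0.001  0.001 -1.   ]
```

Request:
arm_command --pt "4 -0.1 0.29" --pt "8 -0.1 0.29" --pt "12 -0.1 0.29" --pt "15 -0.1 0.29" --pt "17 -0.1 0.29" --pt "17 -0.1 0.29" --yaw '[0.026,0.026,0.026,0.026,0.026,0.026]' --hand '[1,1,1,1,1,1]' --squeeze 40

```text
t: 1.6
position: [0.5144, -0.3673, 0.2318]
tool_rot: [-0.439, -0.552, -0.443, 0.553]
force: [0.4, 0.3, 0.4]
width: 1.004
```

```bash
python3 - <<'E'
from h import *
go([.517,-.366,.040],-.215)
im=env.camera("wrist");cv2.imwrite("pics/w2.png",im[:,:,::-1])
E
```

```text
t 1.6 shift cm [ 3.67  0.24 -0.18] yaw -0.009 | heading -0.224 q [-0.69  0.7   1.54 -0.    0.9  -0.47] F [0.4 0.3 0.4] w 1.004 tip [ 0.5137 -0.3668  0.0768] R x [-0.004  0.003 -1.   ]
```

View pics/w2.png

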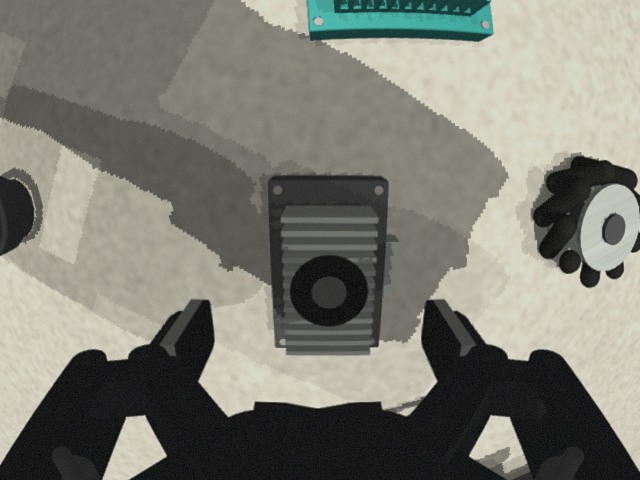

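Request:
arm_command --pt "1.5 0.24 -0.1" --pt "2.8 0.24 -0.18" --pt "3.5 0.24 -0.18" --pt "3.67 0.24 -0.18" --pt "3.67 0.24 -0.18" --yaw '[0,0,0,0,0]' --hand '[1,1,1,1,1]'

```text
t: 2.15
position: [0.5182, -0.3663, 0.1979]
tool_rot: [-0.441, -0.552, -0.442, 0.552]
force: [-0.5, -0.3, 0.9]
width: 1.003
```

```bash
python3 - <<'E'
from h import *
go([.517,-.366,.040],-.215)
m=env.camera_model("wrist")
im=env.camera("wrist");cv2.imwrite("pics/w3.png",im[:,:,::-1])
c=np.array([.517,-.366]);a=-.215
ex=np.array([np.cos(a),np.sin(a)]);ey=np.array([-ex[1],ex[0]])
for sx,sy in [(1,1),(1,-1),(-1,-1),(-1,1)]:
    print(fproj(m,[*(c+sx*.03*ex+sy*.048*ey),.02]).round(1),fproj(m,[*(c+sx*.021*ex+sy*.035*ey),.046]).round(1))
E
```

```text
t 2.15 shift cm [ 0.29 -0.13 -0.  ] yaw -0.007 | heading -0.222 q [-0.69  0.76  1.55 -0.    0.84 -0.47] F [-0.5 -0.3  0.9] w 1.003 tip [ 0.5182 -0.3663  0.0429] R x [-0.  0. -1.]
[389.6 193.2] [376.4 243. ]
[376.9 386.3] [366.3 401.4]
[257.  386.8] [266.9 401.8]
[241.1 194.2] [253.8 243.7]
```

View pics/w3.png

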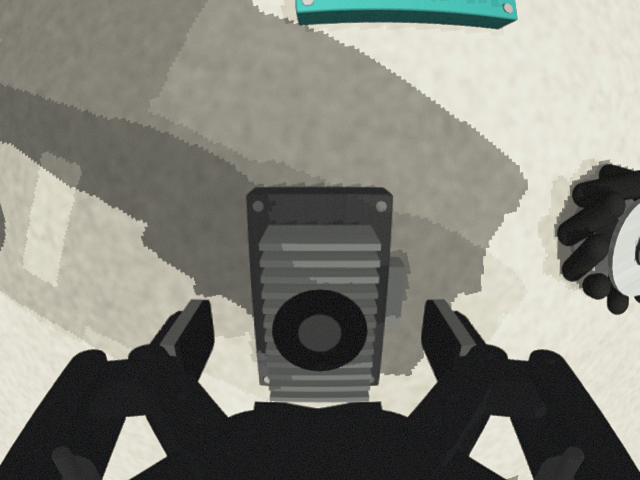

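Request:
arm_command --pt "0.3 0 -0.05" --pt "0.3 0 -0.05" --pt "0.3 0 -0.05" --pt "0.3 0 -0.05" --pt "0.3 0 -0.05" --pt "0.3 0 -0.05" --pt "0.3 0 -0.05" --pt "0.3 0 -0.05" --yaw '[0,0,0,0,0,0,0,0]' --hand '[1,-1,-1,-1,-1,-1,-1,-1]' --squeeze 40

```text
t: 3.0
position: [0.5185, -0.3659, 0.1954]
tool_rot: [0.442, 0.552, 0.441, -0.552]
force: [0.5, -0.2, 5.7]
width: 0.484
```

```bash
python3 - <<'E'
from h import *
go([.517,-.366,.14],-.215)
im=env.camera("wrist");cv2.imwrite("pics/w4.png",im[:,:,::-1])
E
```

```text
t 3.0 shift cm [-9.96 -0.14  0.04] yaw -0.007 | heading -0.222 q [-0.69  0.76  1.55  0.    0.83 -0.47] F [ 0.5 -0.2  5.7] w 0.484 tip [ 0.5186 -0.366   0.0404] R x [ 0.001 -0.    -1.   ]
```

View pics/w4.png

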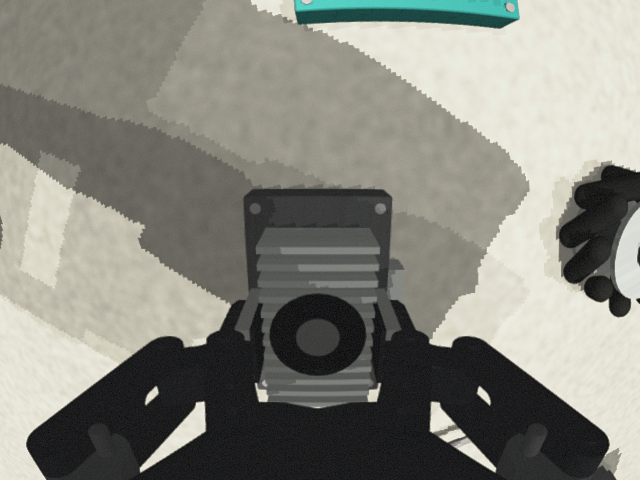

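Request:
arm_command --pt "-1 0 0" --pt "-3 0 0" --pt "-7 0 0" --pt "-12 0 0" --pt "-17 0 0" --pt "-17 0 0" --yaw '[0,0,0,0,0,0]' --hand '[-1,-1,-1,-1,-1,-1]'

```text
t: 3.65
position: [0.5189, -0.3663, 0.3723]
tool_rot: [0.445, 0.553, 0.438, -0.552]
force: [0.3, 0.0, -3.1]
width: 0.482
```

```bash
python3 - <<'E'
from h import *
go([.579,.0785,.22],.042)
im=env.camera("wrist");cv2.imwrite("pics/w5.png",im[:,:,::-1])
im=env.camera("top");cv2.imwrite("pics/t5.png",im[:,:,::-1])
E
```

```text
t 3.65 shift cm [ -0.52  -3.93 -44.71] yaw -0.264 | heading -0.222 q [-0.69  0.54  1.45 -0.    1.14 -0.47] F [ 0.3  0.  -3.1] w 0.482 tip [ 0.5202 -0.3674  0.2174] R x [ 0.008 -0.007 -1.   ]
```

View pics/w5.png

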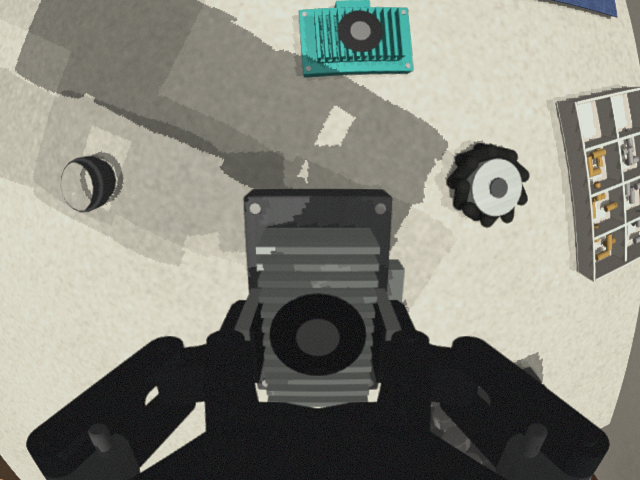

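```bash
python3 - <<'E'
import cv2
from h import *
go([.575,-.085,.24],.042)
a=cv2.imread("pics/w5.png")
cv2.imwrite("pics/w5z.png",cv2.resize(a[175:415,225:415],None,fx=4,fy=2.5,interpolation=cv2.INTER_CUBIC))
E
```

```text
t 3.75 shift cm [ -2.97  -0.62 -28.62] yaw -0.264 | heading -0.222 q [-0.69  0.54  1.46 -0.    1.14 -0.47] F [ 0.2  0.1 -5.5] w 0.479 tip [ 0.5181 -0.3656  0.2104] R x [ 0. -0. -1.]
```

View pics/w5z.png

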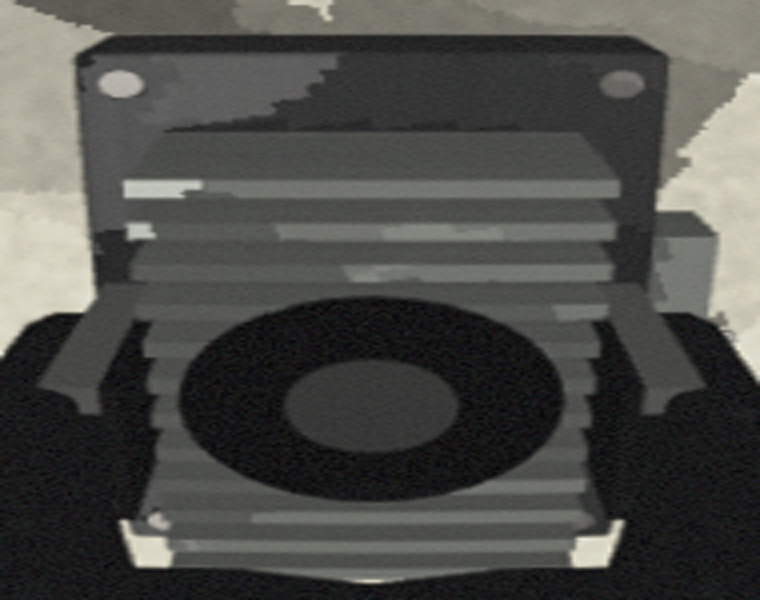

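```bash
python3 - <<'E'
from h import *
s,p,R=tool();m=env.camera_model("wrist")
Rc=m['R']@R; tc=m['R']@p+m['t']   # tool->cam
f=240/np.tan(np.radians(m['vfov']/2))
def un(u,v,x0):
    a=np.array([u-m['cx'],v-m['cy']]);r=np.hypot(*a);th=r/f
    d=Rc.T@np.array([np.sin(th)*a[0]/r,np.sin(th)*a[1]/r,np.cos(th)]);c=-Rc.T@tc
    return (c+d*(x0-c[0])/d[0])*1000
Z=lambda x,y:(225+(x+.5)/4-.5,175+(y+.5)/2.5-.5)
for n,q,x0 in [("TL",(80,53),.1754),("TR",(667,53),.1754),("bTL",(80,62),.1754),("near",(370,520),.1754),("scL",(121,84),.1754),("scR",(622,84),.1754),("fan",(372,403),.1494),("coolTL",(167,131),.1494),("coolTR",(580,131),.1494),("coolTL2",(124,182),.1494),("coolTR2",(620,182),.1494),("botT",(370,36),.1954)]:
    print(n,un(*Z(*q),x0).round(1))
E
```

```text
TL [175.4 -29.6 -47.5]
TR [175.4  28.7 -47.5]
bTL [175.4 -29.7 -46.1]
near [175.4  -0.8  42.7]
scL [175.4 -25.6 -42.4]
scR [175.4  24.4 -42.4]
fan [149.4  -0.6  -0.2]
coolTL [149.4 -17.5 -41.4]
coolTR [149.4  16.6 -41.4]
coolTL2 [149.4 -21.5 -34.3]
coolTR2 [149.4  20.3 -34.3]
botT [195.4  -0.8 -47. ]
```

Request:
arm_command --pt "-3 0 -4" --pt "-3 0 -8" --pt "-3 -0.2 -12" --pt "-3 -0.4 -16" --pt "-3 -0.6 -20" --pt "-3 -0.6 -24" --pt "-3 -0.6 -28.6" --pt "-3 -0.6 -28.6" --yaw '[0,-0.05,-0.1,-0.15,-0.2,-0.264,-0.264,-0.264]' --hand '[-1,-1,-1,-1,-1,-1,-1,-1]'

```text
t: 4.55
position: [0.5756, -0.0811, 0.3924]
tool_rot: [0.51, 0.488, 0.513, -0.489]
force: [1.0, -1.1, -4.1]
width: 0.484
```

Request:
arm_command --pt "0 0 0" --pt "0 0 0" --yaw '[0,0]' --hand '[-1,-1]'

```text
t: 4.75
position: [0.5752, -0.0861, 0.3936]
tool_rot: [0.51, 0.489, 0.511, -0.49]
force: [-0.1, 0.6, -2.9]
width: 0.481
```

```bash
python3 - <<'E'
from h import *
go([.575,.0785,.24],.042)
m=env.camera_model("wrist");np.save("w6.npy",np.c_[m['R'],m['t']])
im=env.camera("wrist");cv2.imwrite("pics/w6.png",im[:,:,::-1])
E
```

```text
t 4.75 shift cm [ -0.14   0.67 -16.45] yaw -0.0 | heading 0.042 q [-0.23  0.42  1.58 -0.    1.15 -0.27] F [-0.1  0.6 -2.9] w 0.481 tip [ 0.5747 -0.0861  0.2386] R x [-0.003  0.    -1.   ]
```

View pics/w6.png

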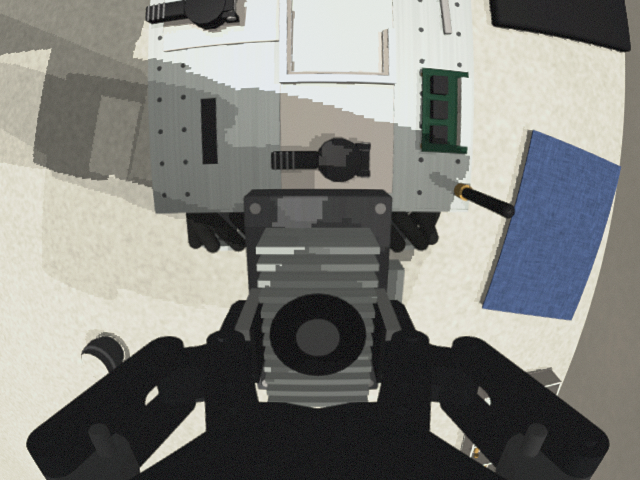

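Request:
arm_command --pt "-4 0 3" --pt "-8 0 6" --pt "-8 0 6" --pt "-8 0 6" --yaw '[0,0,0,0]' --hand '[-1,-1,-1,-1]'

```text
t: 5.2
position: [0.5775, -0.1467, 0.4748]
tool_rot: [0.51, 0.49, 0.51, -0.49]
force: [-0.2, 0.7, -4.0]
width: 0.48
```

```bash
python3 - <<'E'
from h import *
go([.575,.0785,.24],.042)
m=env.camera_model("wrist");np.savez("w7.npz",**m)
im=env.camera("wrist");cv2.imwrite("pics/w7.png",im[:,:,::-1])
im=env.camera("top");cv2.imwrite("pics/t7.png",im[:,:,::-1])
E
```

```text
t 5.2 shift cm [  7.98   0.63 -22.52] yaw -0.003 | heading 0.039 q [-0.33  0.38  1.44  0.    1.33 -0.37] F [-0.2  0.7 -4. ] w 0.48 tip [ 0.5776 -0.1467  0.3198] R x [ 0.  0. -1.]
```

View pics/w7.png

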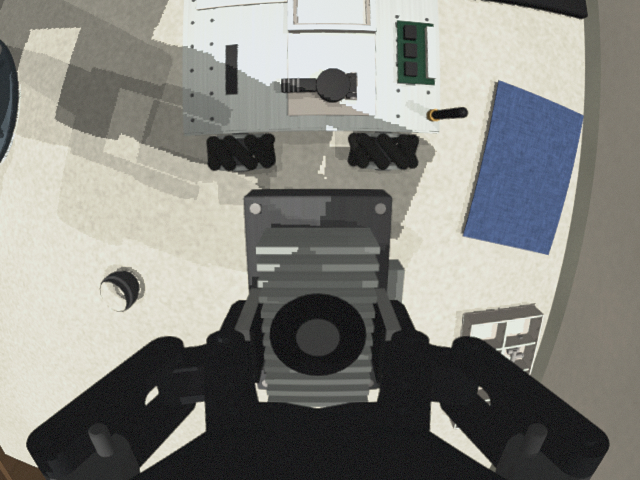

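```bash
python3 - <<'E'
import cv2
a=cv2.imread("pics/w6.png")
cv2.imwrite("pics/w6z.png",cv2.resize(a[0:190,145:410],None,fx=3,fy=3,interpolation=cv2.INTER_CUBIC))
E
```

```text
(no output)
```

View pics/w6z.png

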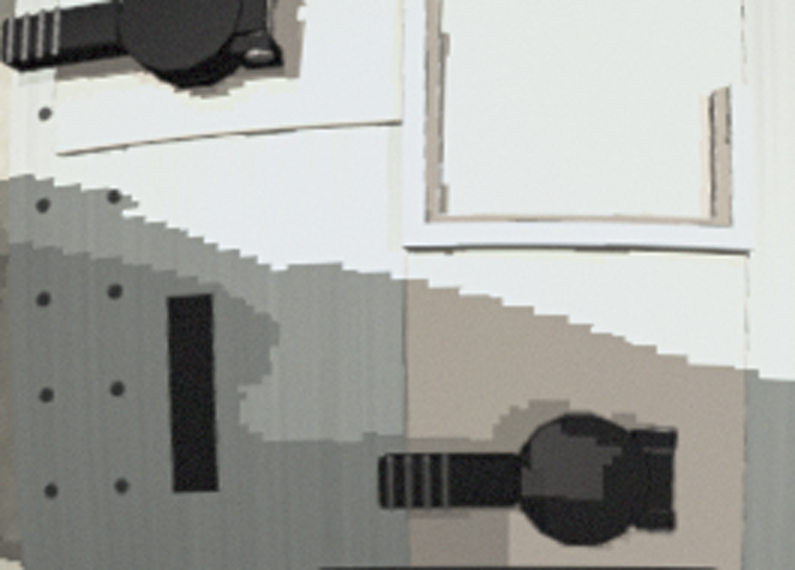

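View pics/t7.png

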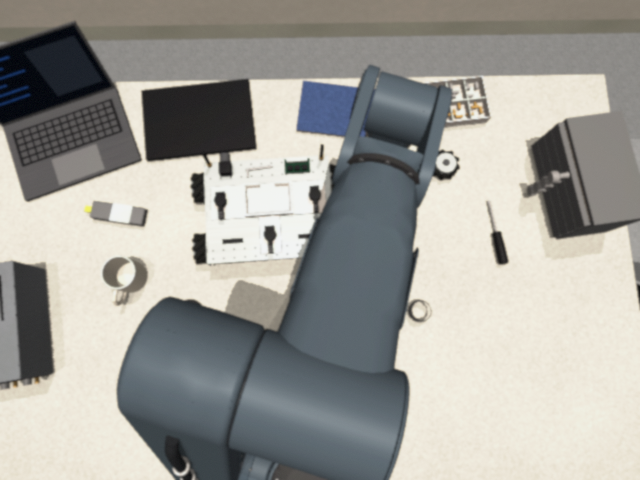

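```bash
python3 - <<'E'
from h import *
w=np.load("w6.npy");m=env.camera_model("wrist");m=dict(m,R=w[:,:3],t=w[:,3])
Z=lambda x,y:(145+(x+.5)/3-.5,(y+.5)/3-.5)
for n,q,z in [("oBL",(405,244),.106),("oBR",(750,247),.106),("oL",(400,122),.094),("oL0",(404,20),.106),("oR0",(743,20),.106),("flL",(447,120),.094),("flR",(708,150),.094),("inTL",(425,120),.106),("inTR",(732,150),.106),("flNear",(580,216),.094),("inNear",(580,222),.106),("boltR",(582,478),.119),("boltF",(180,14),.119),("lev",(377,482),.119)]:
    print(n,funproj(m,Z(*q),z).round(4))
E
```

```text
oBL [0.5436 0.0213 0.106 ]
oBR [0.622  0.0251 0.106 ]
oL [0.5398 0.0536 0.094 ]
oL0 [0.5408 0.0763 0.106 ]
oR0 [0.6188 0.0812 0.106 ]
flL [0.5509 0.0542 0.094 ]
flR [0.6133 0.0503 0.094 ]
inTL [0.5469 0.0511 0.106 ]
inTR [0.617 0.048 0.106]
flNear [0.5834 0.0313 0.094 ]
inNear [0.5829 0.0279 0.106 ]
boltR [ 0.5853 -0.0305  0.119 ]
boltF [0.4912 0.0757 0.119 ]
lev [ 0.5407 -0.033   0.119 ]
```

```bash
python3 - <<'E'
from h import *
go([.580,.0805,.18],.049)
E
```

```text
t 5.3 shift cm [ 13.85   1.21 -22.55] yaw -0.008 | heading 0.041 q [-0.32  0.38  1.44  0.    1.33 -0.37] F [-0.   0.9 -4.1] w 0.483 tip [ 0.5772 -0.1453  0.3182] R x [-0.003  0.001 -1.   ]
```

Request:
arm_command --pt "1 0.2 -4" --pt "3 0.5 -9" --pt "5 0.8 -14" --pt "7 1.2 -19" --pt "9 1.2 -22.55" --pt "11 1.2 -22.55" --pt "12 1.2 -22.55" --pt "12 1.2 -22.55" --yaw '[-0.008,-0.008,-0.008,-0.008,-0.008,-0.008,-0.008,-0.008]' --hand '[-1,-1,-1,-1,-1,-1,-1,-1]'

```text
t: 6.1
position: [0.58, 0.0802, 0.353]
tool_rot: [0.511, 0.486, 0.513, -0.488]
force: [-0.0, -0.2, -3.6]
width: 0.484
```

Request:
arm_command --pt "1.5 0 0" --pt "1.8 0 0" --pt "1.8 0 0" --yaw '[0,0,0]' --hand '[-1,-1,-1]'

```text
t: 6.4
position: [0.5806, 0.0796, 0.3373]
tool_rot: [0.512, 0.488, 0.512, -0.488]
force: [0.2, -0.5, -4.6]
width: 0.483
```

```bash
python3 - <<'E'
from h import *
go([.580,.0805,.138],.049)
m=env.camera_model("wrist");np.savez("w8.npz",**m)
im=env.camera("wrist");cv2.imwrite("pics/w8.png",im[:,:,::-1])
im=env.camera("side");cv2.imwrite("pics/s8.png",im[:,:,::-1])
E
```

```text
t 6.4 shift cm [ 4.43 -0.05 -0.09] yaw -0.0 | heading 0.049 q [ 0.06  0.49  1.62 -0.    1.03  0.01] F [ 0.2 -0.5 -4.6] w 0.483 tip [0.5806 0.0796 0.1823] R x [-0. -0. -1.]
```

View pics/w8.png

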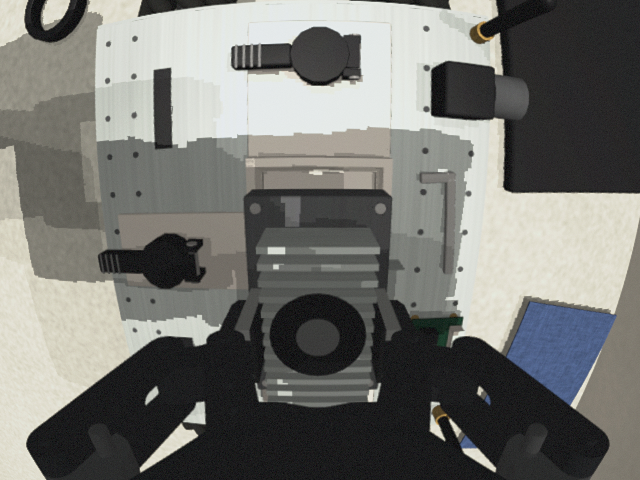

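View pics/s8.png

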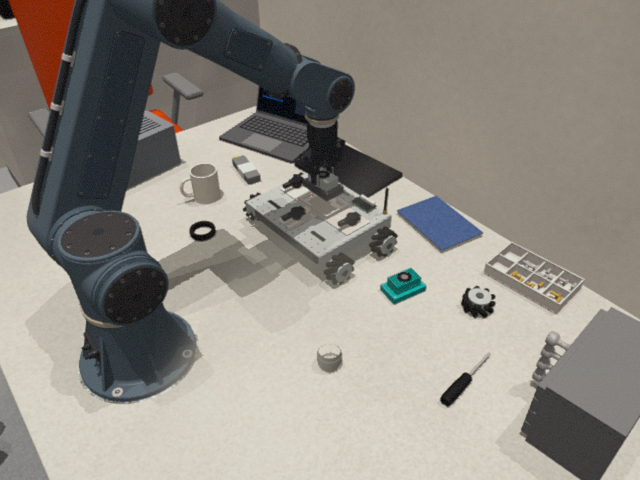

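```bash
python3 - <<'E'
from h import *
m=dict(np.load("w8.npz"))
a=cv2.imread("pics/w8.png")
cv2.imwrite("pics/w8z.png",cv2.resize(a[10:290,90:410],None,fx=2.4,fy=2.1,interpolation=cv2.INTER_CUBIC))
cv2.imwrite("pics/w8y.png",cv2.resize(a[145:215,235:400],None,fx=4.8,fy=6,interpolation=cv2.INTER_CUBIC))
c=np.array([.580,.0805]);y=.05;ex=np.array([np.cos(y),np.sin(y)]);ey=np.array([-ex[1],ex[0]])
for n,X,z in [("bL",(0,.11),.119),("oTL",(-.04,.058),.106),("oTR",(.04,.058),.106),("fTL",(-.032,.05),.094),("fTR",(.032,.05),.094)]:
    print(n,fproj(m,[*(c+X[0]*ex+X[1]*ey),z]).round(1))
E
```

```text
bL [317.6  57. ]
oTL [243.9 158.6]
oTR [391.4 158.5]
fTL [261.9 170.6]
fTR [373.4 170.5]
```

View pics/w8y.png

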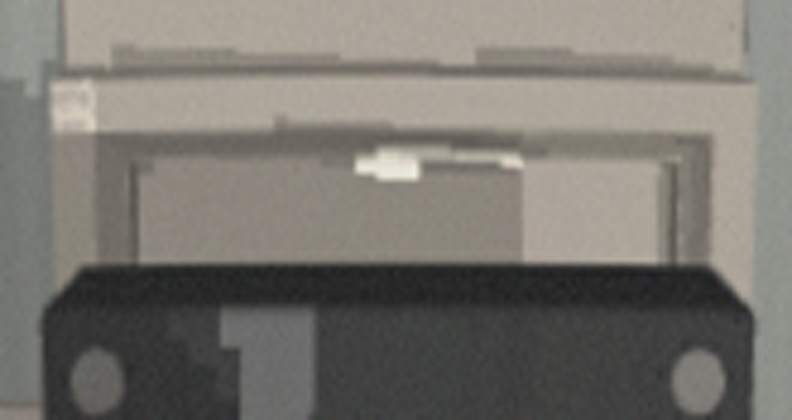

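View pics/w8z.png

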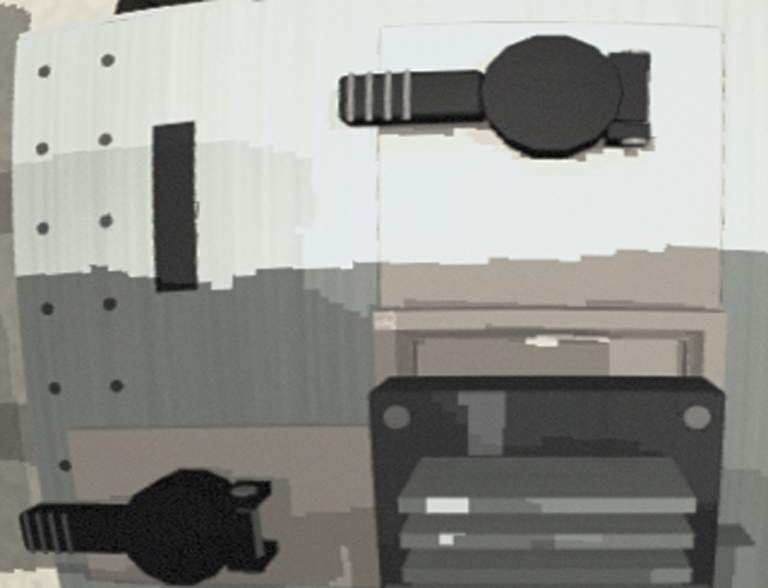

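```bash
python3 - <<'E'
from h import *
go([.5812,.0813,.146],.050)
E
```

```text
t 6.5 shift cm [ 3.69  0.05 -0.14] yaw -0.001 | heading 0.049 q [0.06 0.49 1.62 0.   1.03 0.01] F [-0.5  0.  -4. ] w 0.481 tip [0.5809 0.0799 0.1829] R x [ 0.001  0.    -1.   ]
```

Request:
arm_command --pt "1 0.05 -0.14" --pt "2 0.05 -0.14" --pt "3 0.05 -0.14" --pt "3.6 0.05 -0.14" --pt "3.6 0.05 -0.14" --pt "3.6 0.05 -0.14" --yaw '[0,0,0,0,0,0]' --hand '[-1,-1,-1,-1,-1,-1]'

```text
t: 7.1
position: [0.581, 0.0818, 0.3009]
tool_rot: [0.512, 0.487, 0.512, -0.487]
force: [0.1, -0.0, -3.3]
width: 0.483
```

```bash
python3 - <<'E'
from h import *
go([.5812,.0813,.134],.050)
im=env.camera("wrist");cv2.imwrite("pics/w9.png",im[:,:,::-1])
a=im[:,:,::-1]
cv2.imwrite("pics/w9y.png",cv2.resize(a[120:215,235:400],None,fx=4.8,fy=6,interpolation=cv2.INTER_CUBIC))
E
```

```text
t 7.1 shift cm [1.19 0.01 0.05] yaw -0.0 | heading 0.05 q [ 0.06  0.54  1.64 -0.    0.96  0.01] F [ 0.1 -0.  -3.3] w 0.483 tip [0.581  0.0818 0.1459] R x [-0. -0. -1.]
```

View pics/w9y.png

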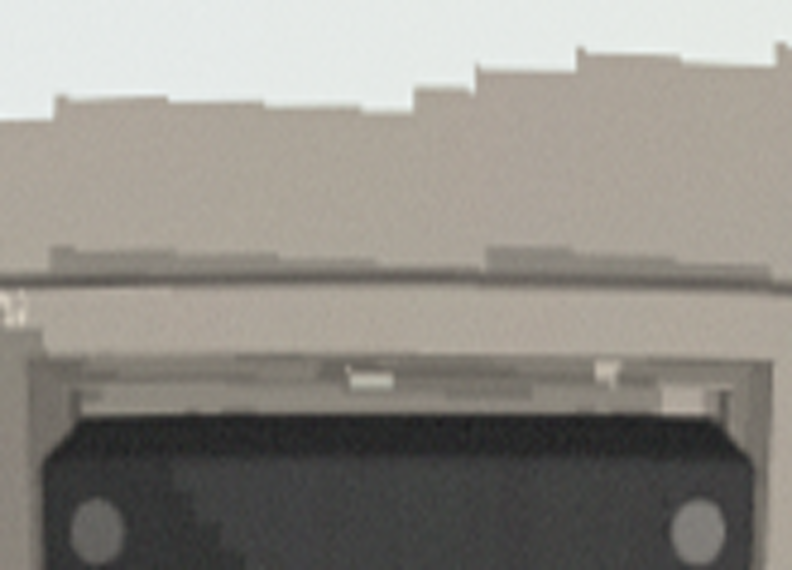

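Request:
arm_command --pt "0.3 0.05 0.02" --pt "0.6 0.05 0.03" --pt "0.9 0.05 0.03" --pt "1.1 0.05 0.03" --pt "1.1 0.05 0.03" --yaw '[0,0,0,0,0]' --hand '[-1,-1,-1,-1,-1]'

```text
t: 7.65
position: [0.5814, 0.0815, 0.2897]
tool_rot: [0.512, 0.487, 0.512, -0.487]
force: [-0.6, 0.4, -4.2]
width: 0.481
```

```bash
python3 - <<'E'
from h import *
go([.5812,.0813,.1335],.050)
im=env.camera("wrist")
a=im[:,:,::-1]
cv2.imwrite("pics/w10y.png",cv2.resize(a[100:290,215:420],None,fx=3.8,fy=3,interpolation=cv2.INTER_CUBIC))
E
```

```text
t 7.65 shift cm [ 0.12 -0.02  0.02] yaw 0.0 | heading 0.05 q [ 0.06  0.55  1.65 -0.    0.94  0.01] F [-0.6  0.4 -4.2] w 0.481 tip [0.5813 0.0815 0.1347] R x [-0. -0. -1.]
```

View pics/w10y.png

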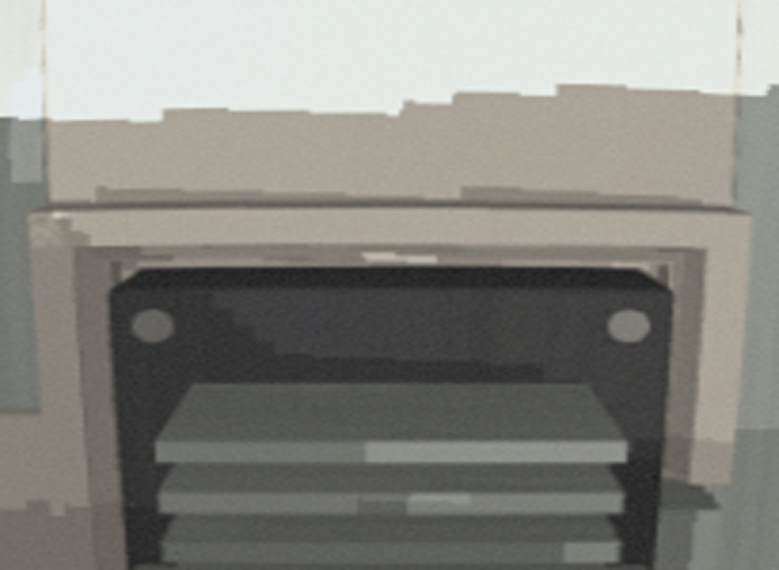

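Request:
arm_command --pt "0.1 0 0.02" --pt "0.2 0 0.02" --pt "0.2 0 0.02" --yaw '[0,0,0]' --hand '[-1,-1,-1]'

```text
t: 8.0
position: [0.5815, 0.0814, 0.2894]
tool_rot: [0.513, 0.488, 0.512, -0.487]
force: [-5.6, -0.3, 10.8]
width: 0.484
```

Request:
arm_command --pt "-0.1 0 0" --pt "-0.1 0 0" --pt "-0.1 0 0" --pt "-0.1 0 0" --pt "-0.1 0 0" --yaw '[0,0,0,0,0]' --hand '[0.5,0.5,0.5,0.5,0.5]'

```text
t: 8.5
position: [0.5815, 0.0813, 0.2889]
tool_rot: [0.512, 0.487, 0.512, -0.487]
force: [-0.1, -0.0, 1.1]
width: 0.749
```

Request:
arm_command --pt "-2 0 0" --pt "-5 0 0" --pt "-9 0 0" --pt "-12 0 2" --pt "-12 0 4" --pt "-12 0 4" --pt "-12 0 4" --yaw '[0,0,0,0,0,0,0]' --hand '[0.5,0.5,0.5,-1,-1,-1,-1]'

```text
t: 9.2
position: [0.5833, 0.0413, 0.4086]
tool_rot: [0.512, 0.487, 0.512, -0.488]
force: [-0.3, -0.3, -0.0]
width: 0.07
```

```bash
python3 - <<'E'
from h import *
go([.575,.191,.17],.050)
m=env.camera_model("wrist");np.savez("w11.npz",**m)
im=env.camera("wrist");cv2.imwrite("pics/w11.png",im[:,:,::-1])
im=env.camera("side");cv2.imwrite("pics/s11.png",cv2.resize(im[140:280,220:420,::-1],None,fx=4,fy=4,interpolation=cv2.INTER_CUBIC))
E
```

```text
t 9.2 shift cm [  8.36  -0.09 -14.99] yaw -0.001 | heading 0.049 q [-0.01  0.41  1.55  0.    1.18 -0.06] F [-0.3 -0.3 -0. ] w 0.07 tip [0.5832 0.0413 0.2536] R x [-0.001  0.    -1.   ]
```

View pics/w11.png

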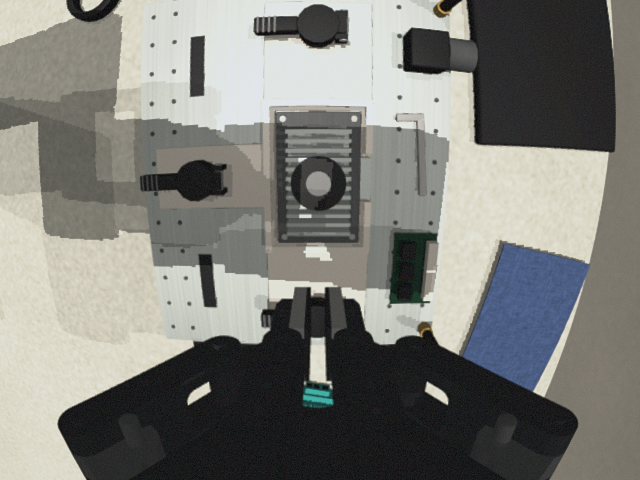

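View pics/s11.png

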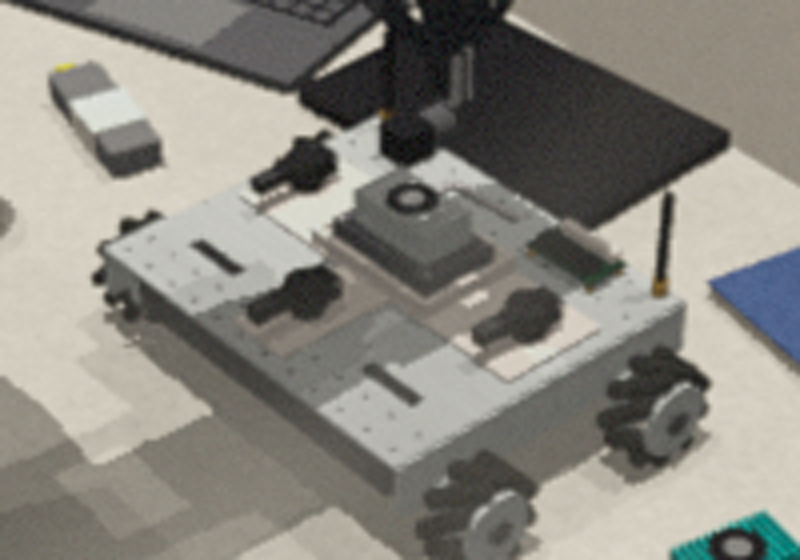

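```bash
python3 - <<'E'
from h import *
m=dict(np.load("w11.npz"))
a=cv2.imread("pics/w11.png")
cv2.imwrite("pics/w11z.png",cv2.resize(a[95:260,250:390],None,fx=4.5,fy=3.6,interpolation=cv2.INTER_CUBIC))
c=np.array([.5812,.0813]);y=.05;ex=np.array([np.cos(y),np.sin(y)]);ey=np.array([-ex[1],ex[0]])
for n,X,z in [("bL",(0,.11),.119),("bF",(-.09,0),.119),("oTL",(-.04,.058),.106),("oTR",(.04,.058),.106),("cTL",(-.03,.048),.114),("cTR",(.03,.048),.114),("cBL",(-.03,-.048),.114),("cBR",(.03,-.048),.114)]:
    q=fproj(m,[*(c+X[0]*ex+X[1]*ey),z]);print(n,q.round(1),((q-[250,95])*[4.5,3.6]).round())
for n,q in [("bL",(319,25)),("bF",(201,180))]: print(n,funproj(m,q,.119).round(4))
E
```

```text
bL [318.4  24.2] [ 308. -255.]
bF [194.1 181.3] [-251.  311.]
oTL [262.9  98.7] [58. 13.]
oTR [373.9  98.7] [557.  13.]
cTL [275.5 111.2] [115.  58.]
cTR [361.3 111.2] [501.  58.]
cBL [278.1 242.8] [126. 532.]
cBR [358.8 242.8] [489. 532.]
bL [0.5762 0.1906 0.119 ]
bF [0.4966 0.0778 0.119 ]
```

View pics/w11z.png

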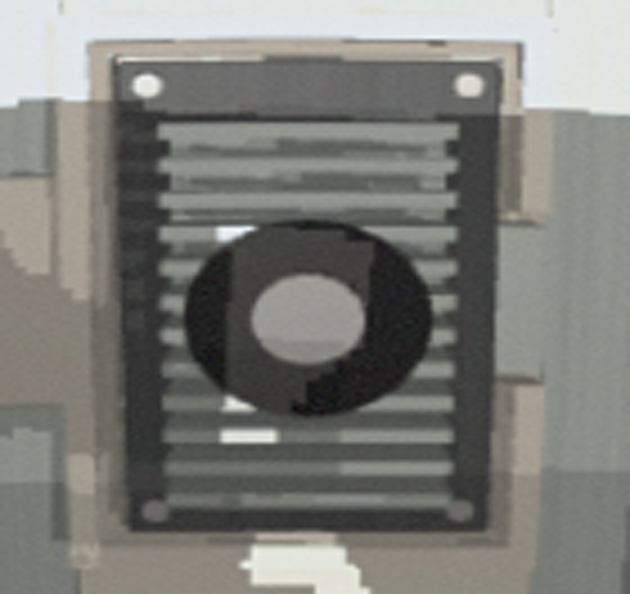

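```bash
python3 - <<'E'
from h import *
go([.5765,.191,.135],.050,.173)
E
```

```text
t 9.3 shift cm [ 10.04   0.08 -14.92] yaw 0.0 | heading 0.05 q [-0.01  0.41  1.55  0.    1.18 -0.06] F [-0.9  0.6 -0.5] w 0.0 tip [0.5832 0.0419 0.2353] R x [-0.001  0.    -1.   ]
```

Request:
arm_command --pt "0 0 -4" --pt "0 0 -9" --pt "0 0.08 -14.9" --pt "3 0.08 -14.9" --pt "6 0.08 -14.9" --pt "9 0.08 -14.9" --pt "10 0.08 -14.9" --pt "10 0.08 -14.9" --yaw '[0,0,0,0,0,0,0,0]' --hand '[-1,-1,-1,-1,-1,-1,-1,-1]'

```text
t: 10.1
position: [0.5765, 0.1905, 0.3077]
tool_rot: [0.512, 0.486, 0.513, -0.488]
force: [0.0, 0.3, 0.5]
width: 0.0
```

```bash
python3 - <<'E'
from h import *
go([.5765,.191,.120],.050,.173)
m=env.camera_model("wrist");np.savez("w12.npz",**m)
im=env.camera("wrist");cv2.imwrite("pics/w12.png",im[:,:,::-1])
print(fproj(m,[.5765,.191,.119]),fproj(m,[.5765-.034,.191,.119]))
E
```

```text
t 10.1 shift cm [ 1.47  0.01 -0.05] yaw 0.0 | heading 0.05 q [0.24 0.56 1.58 0.   1.   0.19] F [0.  0.3 0.5] w 0.0 tip [0.576  0.1904 0.1347] R x [-0.003 -0.001 -1.   ]
[319.99257575 291.5381283 ] [247.4036994  287.48692014]
```

View pics/w12.png

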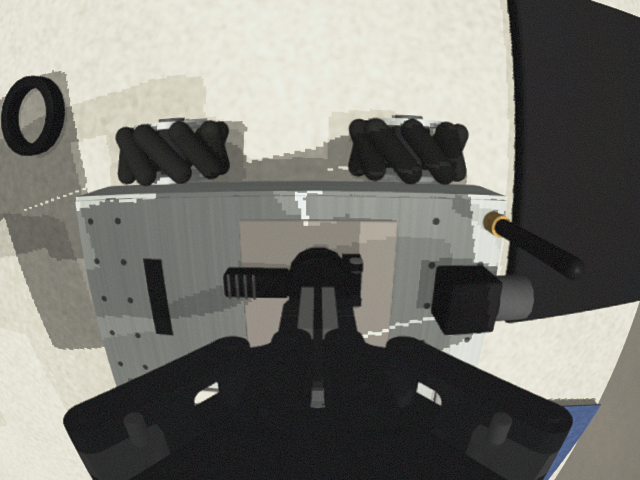

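Request:
arm_command --pt "0.8 0 0" --pt "1.4 0 0" --pt "1.4 0 0" --yaw '[0,0,0]' --hand '[-1,-1,-1]'

```text
t: 10.45
position: [0.5767, 0.1901, 0.2946]
tool_rot: [0.512, 0.487, 0.512, -0.488]
force: [-0.4, 0.0, 0.0]
width: -0.003
```

Request:
arm_command --pt "0.1 0 0" --pt "0.2 0 0" --pt "0.3 0 0" --pt "0.3 0 0" --yaw '[0,0,0,0]' --hand '[-1,-1,-1,-1]'

```text
t: 10.85
position: [0.5769, 0.1902, 0.2921]
tool_rot: [0.512, 0.487, 0.512, -0.487]
force: [0.3, 0.2, 0.7]
width: 0.001
```

Request:
arm_command --pt "0.1 0 0" --pt "0.2 0 0" --pt "0.2 0 0" --yaw '[0,0,0]' --hand '[-1,-1,-1]'

```text
t: 11.15
position: [0.5769, 0.1902, 0.29]
tool_rot: [0.512, 0.487, 0.512, -0.487]
force: [1.2, -0.5, 2.4]
width: -0.004
```

Request:
arm_command --pt "0.15 0 0" --pt "0.3 0 0" --pt "0.45 0 0" --pt "0.5 0 0" --pt "0.5 0 0" --yaw '[0,0,0,0,0]' --hand '[-1,-1,-1,-1,-1]'

```text
t: 11.65
position: [0.5769, 0.1902, 0.2867]
tool_rot: [0.513, 0.488, 0.512, -0.487]
force: [-7.4, -2.1, 20.0]
width: 0.002
```

Request:
arm_command --pt "-0.5 0 0" --pt "-2 0 0" --pt "-5 0 0" --pt "-8 0 0" --pt "-8 0 0" --yaw '[0,0,0,0,0]' --hand '[-1,-1,-1,-1,-1]'

```text
t: 12.15
position: [0.5774, 0.1904, 0.3695]
tool_rot: [0.514, 0.489, 0.511, -0.485]
force: [-0.7, 0.3, -0.8]
width: -0.0
```

```bash
python3 - <<'E'
from h import *
go([.494,.077,.16],.050,.173)
E
```

```text
t 12.15 shift cm [ 3.58 -8.92 10.91] yaw 0.0 | heading 0.05 q [0.24 0.49 1.53 0.   1.11 0.19] F [-0.7  0.3 -0.8] w -0.0 tip [0.5784 0.1907 0.1965] R x [ 0.006  0.002 -1.   ]
```

Request:
arm_command --pt "0 -3 3.5" --pt "0 -6 7" --pt "0 -8.9 10.9" --pt "2 -8.9 10.9" --pt "3.6 -8.9 10.9" --pt "3.6 -8.9 10.9" --yaw '[0,0,0,0,0,0]' --hand '[-1,-1,-1,-1,-1,-1]'

```text
t: 12.75
position: [0.4927, 0.0766, 0.3275]
tool_rot: [0.511, 0.487, 0.513, -0.488]
force: [-0.1, 0.0, 0.1]
width: 0.002
```

```bash
python3 - <<'E'
from h import *
go([.494,.077,.122],.050,.173)
m=env.camera_model("wrist");np.savez("w13.npz",**m)
im=env.camera("wrist");cv2.imwrite("pics/w13.png",im[:,:,::-1])
for X in ([.494,.077,.119],[.490,.077,.119]): print(fproj(m,X))
E
```

```text
t 12.75 shift cm [ 3.25  0.14 -0.03] yaw -0.0 | heading 0.05 q [0.06 0.36 1.86 0.   0.93 0.01] F [-0.1  0.   0.1] w 0.002 tip [0.4921 0.0766 0.1545] R x [-0.003 -0.    -1.   ]
[322.68260205 275.98873238]
[314.90432466 275.62126304]
```

View pics/w13.png

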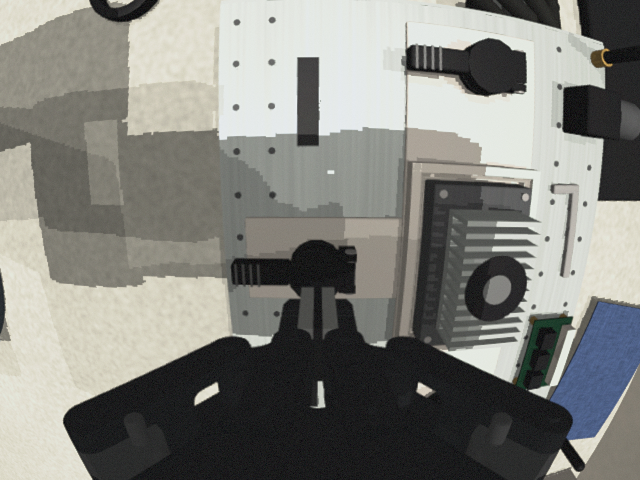

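Request:
arm_command --pt "1.2 -0.1 -0.1" --pt "2.4 -0.1 -0.1" --pt "3.1 -0.1 -0.1" --pt "3.3 -0.1 -0.1" --pt "3.3 -0.1 -0.1" --yaw '[0,0,0,0,0]' --hand '[-1,-1,-1,-1,-1]'

```text
t: 13.3
position: [0.4923, 0.0779, 0.2957]
tool_rot: [0.512, 0.487, 0.513, -0.487]
force: [0.9, 0.4, -0.9]
width: -0.001
```

Request:
arm_command --pt "0.1 0 0" --pt "0.2 0 0" --pt "0.3 0 0" --pt "0.3 0 0" --yaw '[0,0,0,0]' --hand '[-1,-1,-1,-1]'

```text
t: 13.7
position: [0.4923, 0.0778, 0.293]
tool_rot: [0.512, 0.487, 0.512, -0.487]
force: [-2.0, 0.1, 0.6]
width: 0.001
```

Request:
arm_command --pt "0.1 0 0" --pt "0.2 0 0" --pt "0.2 0 0" --yaw '[0,0,0]' --hand '[-1,-1,-1]'

```text
t: 14.0
position: [0.4924, 0.0778, 0.2921]
tool_rot: [0.512, 0.487, 0.512, -0.487]
force: [-5.0, -0.9, 14.8]
width: 0.003
```

Request:
arm_command --pt "0.05 0 0" --pt "0.05 0 0" --yaw '[0,0]' --hand '[-1,-1]'

```text
t: 14.2
position: [0.4924, 0.0778, 0.292]
tool_rot: [0.513, 0.487, 0.512, -0.487]
force: [-8.2, -0.8, 21.3]
width: 0.001
```

Request:
arm_command --pt "-0.5 0 0" --pt "-2 0 0" --pt "-5 0 0" --pt "-8 0 0" --pt "-8 0 0" --yaw '[0,0,0,0,0]' --hand '[-1,-1,-1,-1,-1]'

```text
t: 14.7
position: [0.493, 0.0779, 0.374]
tool_rot: [0.514, 0.489, 0.511, -0.486]
force: [0.2, 0.3, -1.0]
width: 0.003
```

```bash
python3 - <<'E'
from h import *
go([.5855,-.030,.16],.050,.173)
E
```

```text
t 14.7 shift cm [ 4.15  8.68 11.24] yaw 0.0 | heading 0.05 q [0.06 0.29 1.82 0.   1.03 0.01] F [ 0.2  0.3 -1. ] w 0.003 tip [0.494 0.078 0.201] R x [ 0.006  0.    -1.   ]
```

Request:
arm_command --pt "0 1.5 4" --pt "0 4 8" --pt "0 8.7 11.2" --pt "2 8.7 11.2" --pt "4.1 8.7 11.2" --pt "4.1 8.7 11.2" --yaw '[0,0,0,0,0,0]' --hand '[-1,-1,-1,-1,-1,-1]'

```text
t: 15.3
position: [0.5842, -0.0299, 0.3261]
tool_rot: [0.511, 0.486, 0.514, -0.489]
force: [-0.5, 0.5, 0.1]
width: -0.003
```

```bash
python3 - <<'E'
from h import *
go([.5855,-.030,.122],.050,.173)
m=env.camera_model("wrist");np.savez("w14.npz",**m)
im=env.camera("wrist");cv2.imwrite("pics/w14.png",im[:,:,::-1])
for X in ([.5855,-.030,.119],): print(fproj(m,X))
E
```

```text
t 15.3 shift cm [3.11 0.15 0.02] yaw -0.001 | heading 0.049 q [-0.13  0.5   1.63  0.    1.01 -0.18] F [-0.5  0.5  0.1] w -0.003 tip [ 0.5832 -0.0298  0.1531] R x [-0.006  0.001 -1.   ]
[323.61263898 278.32258062]
```

View pics/w14.png

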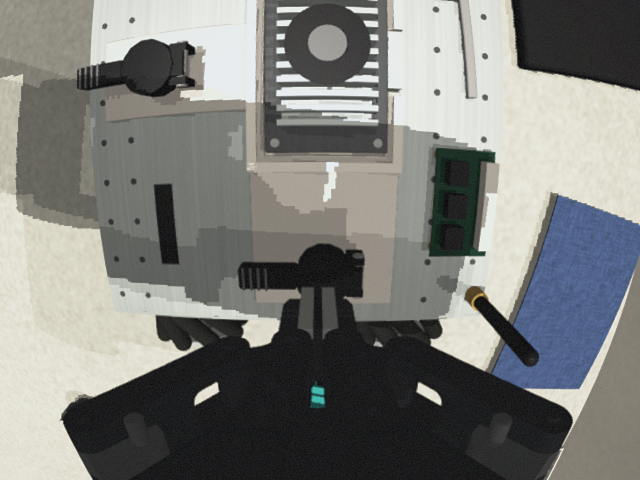

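Request:
arm_command --pt "1.2 0.05 -0.1" --pt "2.4 0.05 -0.1" --pt "3.0 0.05 -0.1" --pt "3.15 0.05 -0.1" --pt "3.15 0.05 -0.1" --yaw '[0,0,0,0,0]' --hand '[-1,-1,-1,-1,-1]'

```text
t: 15.85
position: [0.5853, -0.0286, 0.2979]
tool_rot: [0.512, 0.487, 0.512, -0.487]
force: [0.5, 0.1, 0.4]
width: -0.001
```

Request:
arm_command --pt "0.1 0 0" --pt "0.2 0 0" --pt "0.3 0 0" --pt "0.3 0 0" --yaw '[0,0,0,0]' --hand '[-1,-1,-1,-1]'

```text
t: 16.25
position: [0.5852, -0.0287, 0.295]
tool_rot: [0.512, 0.487, 0.512, -0.487]
force: [0.2, -0.3, 0.1]
width: -0.001
```

Request:
arm_command --pt "0.1 0 0" --pt "0.2 0 0" --pt "0.3 0 0" --pt "0.4 0 0" --pt "0.4 0 0" --yaw '[0,0,0,0,0]' --hand '[-1,-1,-1,-1,-1]'

```text
t: 16.75
position: [0.5853, -0.0287, 0.2921]
tool_rot: [0.512, 0.487, 0.512, -0.487]
force: [-4.7, 0.5, 12.8]
width: -0.001
```

Request:
arm_command --pt "0.07 0 0" --pt "0.07 0 0" --pt "-0.5 0 0" --pt "-2 0 0" --pt "-5 0 0" --pt "-9 0 0" --pt "-9 0 0" --yaw '[0,0,0,0,0,0,0]' --hand '[-1,-1,-1,-1,-1,-1,-1]'

```text
t: 17.45
position: [0.5861, -0.0287, 0.3869]
tool_rot: [0.515, 0.489, 0.51, -0.485]
force: [0.3, -0.5, 0.3]
width: 0.002
```

```bash
python3 - <<'E'
from h import *
go([.539,.1889,.18],1.621,.173)
E
```

```text
t 17.45 shift cm [  3.32  -3.64 -21.98] yaw 1.571 | heading 0.05 q [-0.13  0.43  1.57 -0.    1.12 -0.18] F [ 0.3 -0.5  0.3] w 0.002 tip [ 0.5876 -0.0289  0.2139] R x [ 0.009 -0.001 -1.   ]
```

Request:
arm_command --pt "0 0 -3" --pt "0 0 -7" --pt "0 -1 -11" --pt "0 -2 -15" --pt "0 -3.6 -19" --pt "0 -3.6 -22" --pt "0 -3.6 -22" --pt "0 -3.6 -22" --yaw '[-0.14,-0.28,-0.42,-0.56,-0.7,-0.84,-0.98,-1.12]' --hand '[-1,-1,-1,-1,-1,-1,-0.2,-0.2]'

```text
t: 18.25
position: [0.538, 0.1903, 0.3812]
tool_rot: [0.694, 0.138, 0.693, -0.138]
force: [-0.6, -0.9, 0.0]
width: 0.331
```

Request:
arm_command --pt "0 0 0" --pt "0 0 0" --pt "0 0 0" --pt "0 0 0" --pt "0 0 0" --pt "0 0 0" --yaw '[-0.14,-0.28,-0.42,-0.451,-0.451,-0.451]' --hand '[-0.2,-0.2,-0.2,-0.2,-0.2,-0.2]'

```text
t: 18.85
position: [0.5383, 0.1893, 0.3811]
tool_rot: [0.707, -0.017, 0.707, 0.017]
force: [-1.3, -0.5, 0.1]
width: 0.398
```

```bash
python3 - <<'E'
from h import *
go([.539,.1889,.14],1.621,.173)
m=env.camera_model("wrist");np.savez("w15.npz",**m)
im=env.camera("wrist");cv2.imwrite("pics/w15.png",im[:,:,::-1])
for X in ([.576,.1908,.119],[.531,.1886,.119],[.531,.1946,.119],[.531,.1826,.119]): print(fproj(m,X))
E
```

```text
t 18.85 shift cm [ 6.81 -0.04  0.07] yaw -0.001 | heading 1.62 q [ 0.26  0.41  1.62  0.    1.11 -1.36] F [-1.3 -0.5  0.1] w 0.398 tip [0.5383 0.1893 0.2081] R x [ 0.  0. -1.]
[316.46976327 298.45445109]
[316.43475422 235.21610984]
[325.71141012 235.65268258]
[307.15241784 234.78096974]
```

View pics/w15.png

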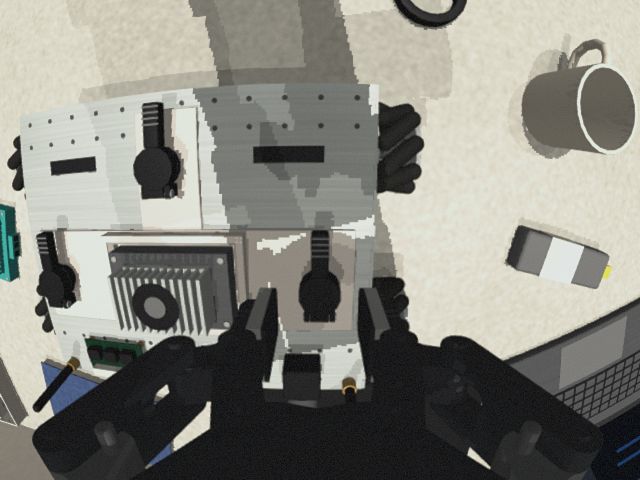

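Request:
arm_command --pt "2 0.1 0.07" --pt "4 0.1 0.07" --pt "6 0.1 0.07" --pt "6.8 0.1 0.07" --pt "6.8 0.1 0.07" --yaw '[0,0,0,0,0]' --hand '[-0.2,-0.2,-0.2,-0.2,-0.2]'

```text
t: 19.4
position: [0.5388, 0.1903, 0.3123]
tool_rot: [0.706, -0.018, 0.707, 0.017]
force: [-0.4, 0.5, 0.8]
width: 0.401
```

```bash
python3 - <<'E'
from h import *
go([.539,.190,.113],1.621,.173)
m=env.camera_model("wrist");np.savez("w16.npz",**m)
im=env.camera("wrist");cv2.imwrite("pics/w16.png",im[:,:,::-1])
cv2.imwrite("pics/w16z.png",cv2.resize(im[200:400,240:400,::-1],None,fx=4,fy=3,interpolation=cv2.INTER_CUBIC))
for X in ([.576,.1908,.119],[.531,.1886,.119],[.531,.1946,.119],[.531,.1826,.119]): print(fproj(m,X), ((fproj(m,X)-[240,200])*[4,3]).round())
E
```

```text
t 19.4 shift cm [ 2.63 -0.03  0.02] yaw -0.0 | heading 1.621 q [ 0.26  0.5   1.68 -0.    0.97 -1.36] F [-0.4  0.5  0.8] w 0.401 tip [0.5385 0.1902 0.1393] R x [-0.002 -0.    -1.   ]
[314.55536347 354.72026108] [298. 464.]
[314.36677421 274.76350301] [297. 224.]
[327.13037299 275.34386219] [349. 226.]
[301.59456892 274.15474881] [246. 222.]
```

View pics/w16.png

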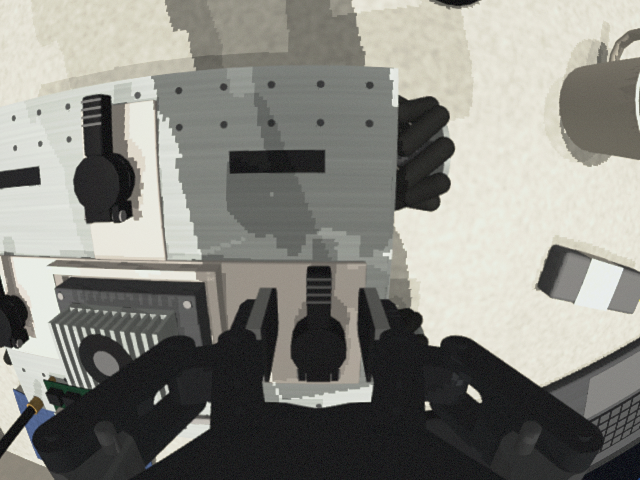

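View pics/w16z.png

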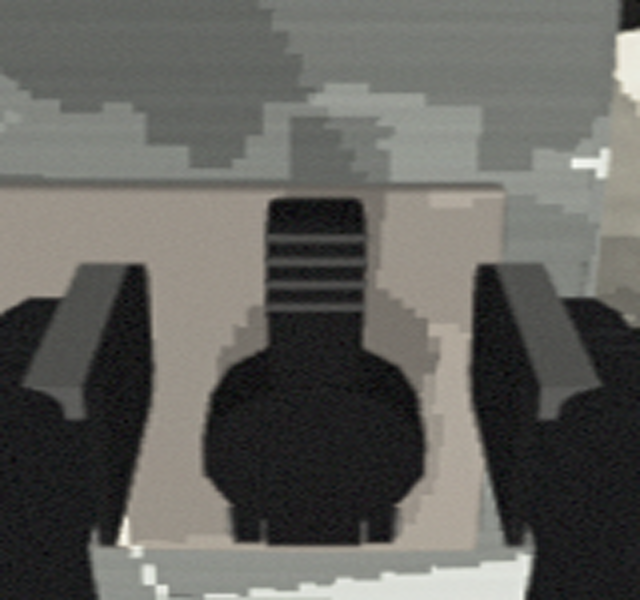

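Request:
arm_command --pt "1 0.04 0" --pt "2 0.04 0" --pt "2.8 0.04 0" --pt "3.3 0.04 0" --pt "3.3 0.04 0" --yaw '[0,0,0,0,0]' --hand '[-0.2,-0.2,-0.2,-0.2,-0.2]' --squeeze 20

```text
t: 19.95
position: [0.5388, 0.1907, 0.2791]
tool_rot: [0.706, -0.018, 0.707, 0.018]
force: [-0.2, 0.0, 0.2]
width: 0.402
```

```bash
python3 - <<'E'
from h import *
go([.539,.190,.106],1.621,.173)
im=env.camera("wrist");cv2.imwrite("pics/w17.png",im[:,:,::-1])
cv2.imwrite("pics/w17z.png",cv2.resize(im[200:400,240:400,::-1],None,fx=4,fy=3,interpolation=cv2.INTER_CUBIC))
E
```

```text
t 19.95 shift cm [ 0.01 -0.07  0.02] yaw -0.0 | heading 1.621 q [ 0.26  0.55  1.7   0.    0.9  -1.36] F [-0.2  0.   0.2] w 0.402 tip [0.5385 0.1906 0.1061] R x [-0.001 -0.    -1.   ]
```

View pics/w17z.png

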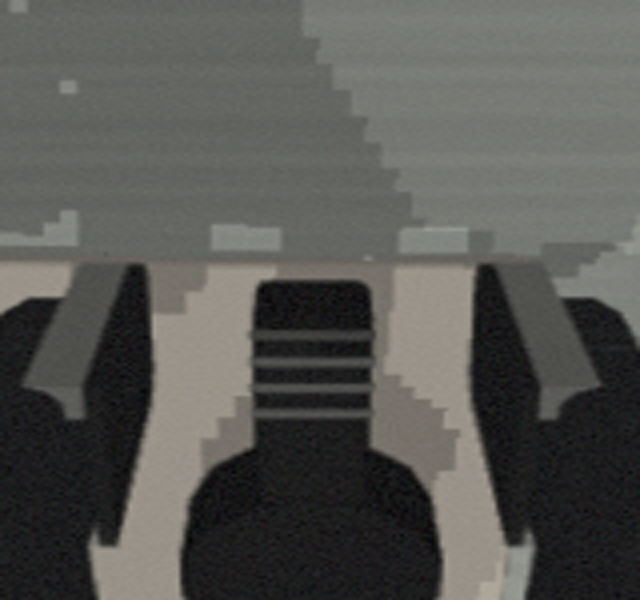

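Request:
arm_command --pt "0 0.03 0" --pt "0 0.03 0" --pt "0 0.03 0" --pt "0 0.03 0" --pt "0 0.03 0" --pt "0 0.03 0" --yaw '[0,0,0,0,0,0]' --hand '[-1,-1,-1,-1,-1,-1]' --squeeze 20

```text
t: 20.6
position: [0.539, 0.1909, 0.2801]
tool_rot: [0.707, -0.018, 0.707, 0.018]
force: [1.1, -3.0, 1.5]
width: 0.134
```

```bash
python3 - <<'E'
from h import *
go([.539,.190,.106],1.621,.173)
s,p,R=tool()
r=.054;a=.05;ex=np.array([np.cos(a),np.sin(a),0])
for th in np.arange(.1,1.25,.1):
    d=r*(1-np.cos(th))*ex+np.array([0,0,r*np.sin(th)])
    print(round(th,2),(R.T@d*100).round(2))
E
```

```text
t 20.6 shift cm [ 0.11 -0.09 -0.01] yaw -0.0 | heading 1.621 q [ 0.26  0.54  1.7  -0.    0.9  -1.36] F [ 1.1 -3.   1.5] w 0.134 tip [0.5391 0.1909 0.1071] R x [ 0. -0. -1.]
0.1 [-0.54 -0.    0.03]
0.2 [-1.07 -0.    0.11]
0.3 [-1.6  -0.    0.24]
0.4 [-2.1  -0.    0.43]
0.5 [-2.59 -0.    0.66]
0.6 [-3.05 -0.    0.94]
0.7 [-3.48 -0.    1.27]
0.8 [-3.87 -0.    1.64]
0.9 [-4.23 -0.    2.05]
1.0 [-4.54 -0.    2.48]
1.1 [-4.81 -0.    2.95]
1.2 [-5.03 -0.    3.45]
```

Request:
arm_command --pt "-0.27 0 0.01" --pt "-0.54 0 0.03" --pt "-0.8 0 0.06" --pt "-1.07 0 0.11" --pt "-1.34 0 0.17" --pt "-1.6 0 0.24" --pt "-1.6 0 0.24" --yaw '[0,0,0,0,0,0,0]' --hand '[-1,-1,-1,-1,-1,-1,-1]'

```text
t: 21.3
position: [0.5413, 0.1911, 0.2963]
tool_rot: [0.707, -0.018, 0.707, 0.018]
force: [3.2, -3.2, -3.9]
width: 0.132
```

```bash
python3 - <<'E'
from h import *
go([.539,.190,.106],1.621,.173)
im=env.camera("wrist");cv2.imwrite("pics/w18.png",im[:,:,::-1])
E
```

```text
t 21.3 shift cm [ 1.73 -0.1  -0.24] yaw -0.0 | heading 1.621 q [ 0.26  0.52  1.68 -0.    0.94 -1.36] F [ 3.2 -3.2 -3.9] w 0.132 tip [0.5413 0.1911 0.1233] R x [-0. -0. -1.]
```

View pics/w18.png

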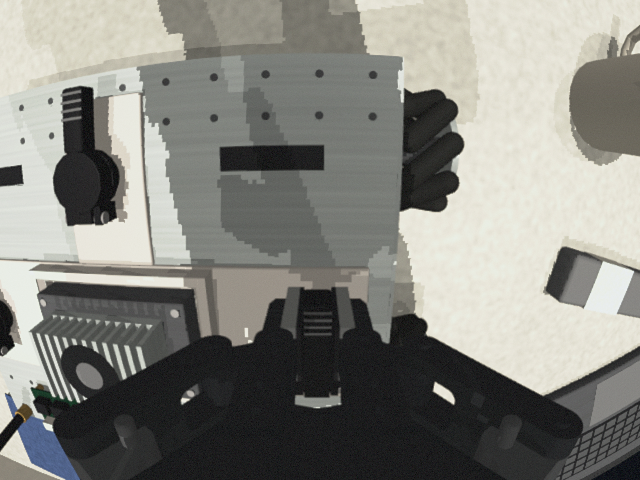

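Request:
arm_command --pt "-0.25 0 0.09" --pt "-0.5 0 0.19" --pt "-0.75 0 0.3" --pt "-0.99 0 0.42" --pt "-1.22 0 0.56" --pt "-1.45 0 0.7" --pt "-1.67 0 0.86" --pt "-1.67 0 0.86" --yaw '[0,0,0,0,0,0,0,0]' --hand '[-1,-1,-1,-1,-1,-1,-1,-1]'

```text
t: 22.15
position: [0.55, 0.1915, 0.313]
tool_rot: [0.707, -0.018, 0.707, 0.018]
force: [1.6, -3.6, -4.5]
width: 0.127
```

```bash
python3 - <<'E'
from h import *
go([.539,.190,.106],1.621,.173)
im=env.camera("wrist");cv2.imwrite("pics/w19.png",im[:,:,::-1])
E
```

```text
t 22.15 shift cm [ 3.4  -0.1  -1.11] yaw -0.0 | heading 1.621 q [ 0.26  0.52  1.65  0.    0.98 -1.37] F [ 1.6 -3.6 -4.5] w 0.127 tip [0.55   0.1915 0.14  ] R x [ 0.  0. -1.]
```

View pics/w19.png

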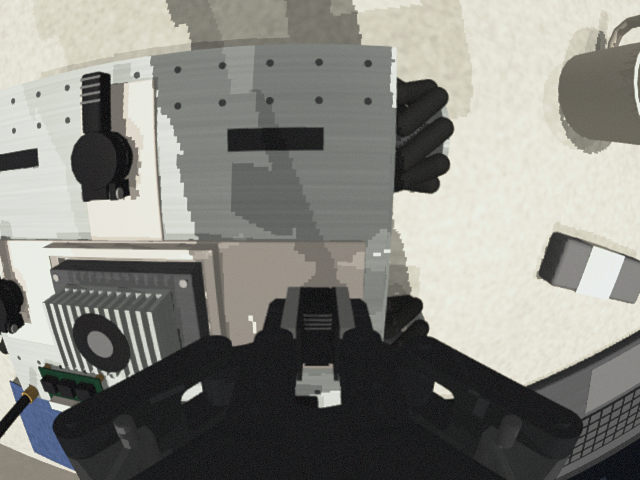

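Request:
arm_command --pt "-0.21 0 0.17" --pt "-0.41 0 0.35" --pt "-0.6 0 0.54" --pt "-0.79 0 0.74" --pt "-0.96 0 0.95" --pt "-1.12 0 1.16" --pt "-1.27 0 1.38" --pt "-1.27 0 1.38" --yaw '[0,0,0,0,0,0,0,0]' --hand '[-1,-1,-1,-1,-1,-1,-1,-1]'

```text
t: 23.0
position: [0.5639, 0.1923, 0.3257]
tool_rot: [0.707, -0.018, 0.707, 0.018]
force: [-2.2, -2.8, -1.5]
width: 0.132
```

Request:
arm_command --pt "-0.14 0 0.23" --pt "-0.27 0 0.47" --pt "-0.39 0 0.71" --pt "-0.39 0 0.71" --pt "-0.39 0 0.71" --yaw '[0,0,0,0,0]' --hand '[-1,-1,-1,-1,-1]'

```text
t: 23.5
position: [0.5709, 0.1926, 0.3294]
tool_rot: [0.707, -0.018, 0.707, 0.018]
force: [-2.3, -3.4, -0.1]
width: 0.136
```

```bash
python3 - <<'E'
from h import *
go([.539,.190,.106],1.621,.173)
im=env.camera("wrist");cv2.imwrite("pics/w20.png",im[:,:,::-1])
cv2.imwrite("pics/w20z.png",cv2.resize(im[230:420,220:420,::-1],None,fx=4,fy=3,interpolation=cv2.INTER_CUBIC))
im=env.camera("side");cv2.imwrite("pics/s20.png",cv2.resize(im[120:260,220:420,::-1],None,fx=4,fy=4,interpolation=cv2.INTER_CUBIC))
im=env.camera("top");cv2.imwrite("pics/t20.png",im[:,:,::-1])
E
```

```text
t 23.5 shift cm [ 5.04 -0.1  -3.2 ] yaw -0.0 | heading 1.621 q [ 0.25  0.53  1.58 -0.    1.03 -1.37] F [-2.3 -3.4 -0.1] w 0.136 tip [0.5709 0.1926 0.1564] R x [ 0.  0. -1.]
```

View pics/w20.png

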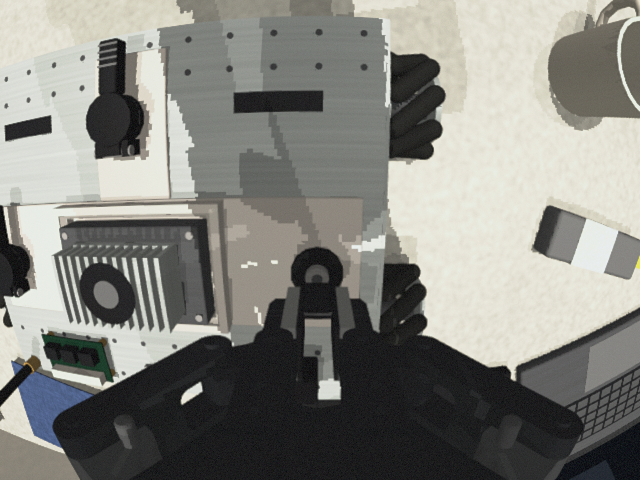

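View pics/s20.png

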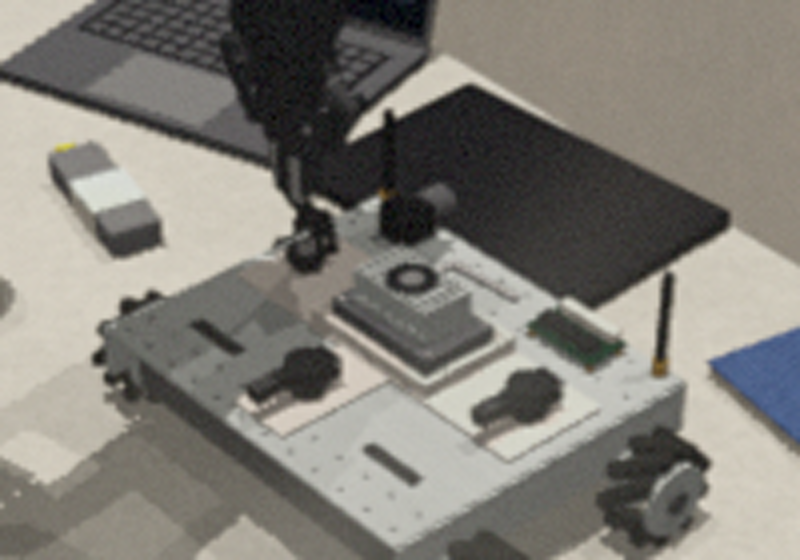

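View pics/w20z.png

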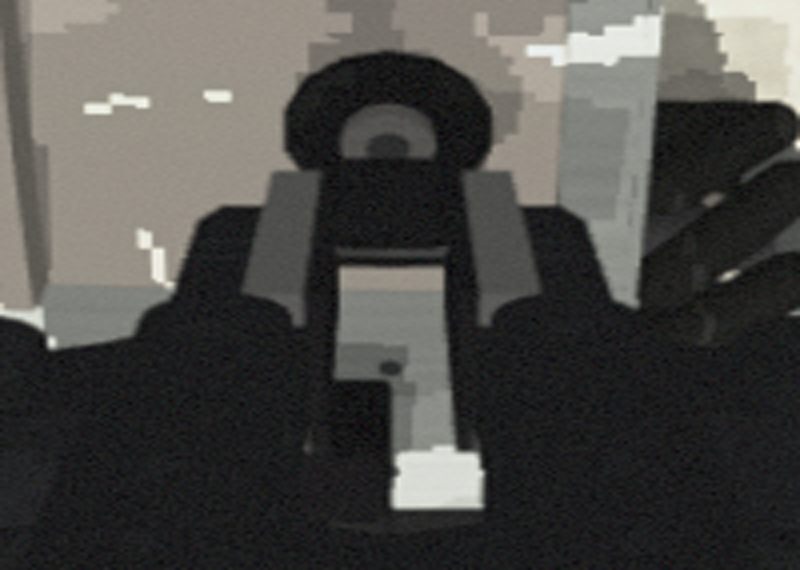

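View pics/t20.png

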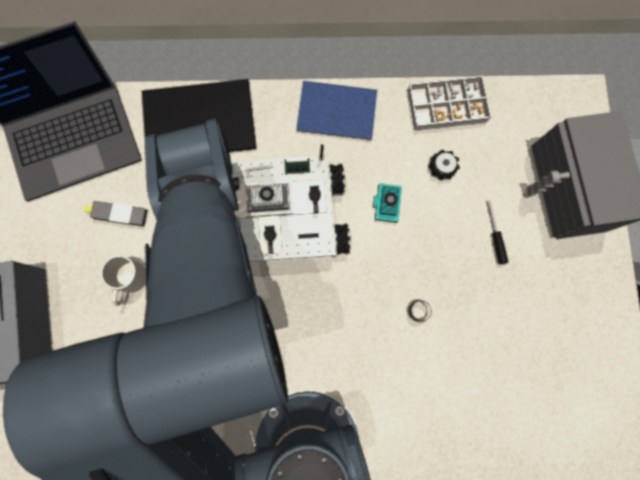

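```bash
python3 - <<'E'
from h import *
go([.539,.190,.106],1.621,.173)
print(env.finish_job())
E
```

```text
t 23.65 shift cm [ 5.04 -0.1  -3.19] yaw 0.0 | heading 1.621 q [ 0.25  0.53  1.58 -0.    1.03 -1.37] F [-2.3 -3.1 -1.1] w 0.133 tip [0.5709 0.1926 0.1564] R x [ 0.  0. -1.]
the job is handed in; nothing more can be done
None
```

The job is done and handed in at about 23.7 s. The module is seated, the loose bolt is the left one, and the gripper is holding its cap open.

- **Module:** I lowered it into the pocket with the connector block in the gap and let go. In the wrist image its top corners were within about 1 px of where a fully seated module should appear. The later wrist and side images show it still in place.
- **Taps:** I tapped the bolts in the order left, front, right.

| Bolt | Result |
|---|---|
| Left | Sank about 5 mm (about 2.4 N part-way down), then stopped hard at 20 N: loose |
| Front | No give up to about 21 N: tight |
| Right | No give at about 13 N, then pressed slightly further without taking another reading: tight |

- **Cap:** I pinched the left lever and swung it up around its hinge. The hinge angle worked out from the gripper position is about 1.15 rad, past the halfway mark of about 0.79. The gripper still holds the lever (opening about 11 mm, force under 5 N).
- **Other caps:** The last images show the front and right caps shut.

**Checks that disagreed:** close up, the wrist camera put the left bolt 2–4 mm away from where the top camera and higher wrist views had it. I centred the grip on the lever directly in the image. I could not read the cap angle directly, so it comes from geometry and the pictures. The arm hid the tape in the last top view, so I did not re-check it.

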